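# Set the press stop to its mark and lock it with the pin

### The job

Turn the black knob of the green stop unit, a little at a time, until the yellow pointer stands on the red line, then lock it there: fetch the red-handled lock pin, which is stored handle-in in the blue rack, and push it from the rack side through the front ear, the carriage and the rear ear until its handle is home against the front ear. Let go, with the pointer still on the line, and leave all the other things where they are.

Things in the scene. Friction and masses are not known exactly. Their poses are not given: they have to be found in the camera images.
- unit: Green screw-driven stop unit, fixed to the bench: base plate 270 (its x) x 150 (its y) x 16 thick. Origin: centre of the underside; z up. A gearbox 75 x 90, 56 high, carries the knob at x=-92.5. An aluminium carriage (40 wide in x, pierced by a cross hole of diameter 18 at the same height as the bracket's holes) slides along the unit's x between the two grey ears of the bracket; its yellow pointer moves with it.
- knob (a joint): Angle of the black knob (vertical axis, range 0 to 7 rad), growing CLOCKWISE seen from above; each rad moves carriage and pointer 6 mm along the unit's +x, and the screw stays where it is left. Needs about 0.12 N m. The knob's grip bar (60 long, 14 wide, 32 tall, top 100 above the bench) lies along the unit's x at 0, so it points at (unit yaw - joint value). At the start the pointer is 9 to 20 mm short of the mark, on the -x side.
- knob_grip (a point): Point on the knob's axis in the grip bar, 86 above the bench, 14 below the bar's top. Under the bar is a disc of diameter 56, its top 68 above the bench.
- pointer_tip (a point): Tip of the yellow pointer (3 wide, it points along the unit's +y) on the carriage, 91 above the bench. Straight below, 30 back along -y from the tip, is the middle of the carriage's 18 hole (10 thick).
- mark (a point): Inner end of the red line (2.6 wide, on a white scale with 5 mm ticks) on top of the rear ear, at the pointer's tip; axes parallel to the unit's (x along the slide). The pointer is on the line when pointer_tip and mark have the same x in this frame.
- bracket: Fixed grey bracket on the unit, axes parallel to the unit's, origin 16 above the bench; where it sits along the unit's x varies. Two upright ears, 52 wide in x, 10 thick, tops 86 above the bench: the front ear spans y=-40..-30, the rear ear y=+30..+40. Each has an 18 diameter hole along y at x=0, 60 above the bench.
- front_hole (a point): Centre of the mouth of the front ear's hole on its outer face (y=-40 of the bracket), 60 above the bench, on the side towards the rack. The pin enters here, travelling along the bracket's +y. All three holes (front ear, carriage, rear ear) are in line only when the pointer is on the mark.
- pin_handle (a point): Centre of the lock pin's red square handle (50 long, 24 x 24). The whole pin is 150 long, 0.2 kg or so; its balance point is in the handle, about 15 from the shoulder, so it lies flat on the handle with the shaft level, axis 12 above the bench. Axes: x runs along the pin from tip to handle (the tip points to -x). At the start it is under the roof of a rack bay.
- pin_shaft (a point): Point on the axis of the pin's steel shaft (diameter 14), 70 from the handle's shoulder and 30 from the tip; at the start it is outside, 33 to 41 in front of the rack (handle's rear end 79 to 87 inside; the bench in front is clear for 150), the only part that can be grasped. Axes as pin_handle.
- pin_tip (a point): Tip of the pin, 100 from the handle's shoulder and 125 from the handle's centre; the last 14 taper from diameter 14 to 6. Axes as pin_handle.
- rack: Fixed blue steel rack, 90 deep (x) x 231 wide (y) x 44 tall, three bays side by side at y=-75, 0, +75, each 69 wide and 38 high with no floor (things lie on the bench), open to -x (towards the robot). Origin: centre of the underside. One bay holds the lock pin, handle in and tip out, the others the drift and the scraper.
- drift: wooden-handled brass drift in one bay of the rack (125 x 26 x 20), a bystander; origin on its underside, 5 from the front end of its handle
- scraper: blue-handled steel scraper in one bay of the rack (130 x 22 x 22), a bystander; origin on its underside, 5 from the front end of its handle
- jar: standing jar with white cap, diameter 56, 110 tall, bystander; origin centre of underside
- sleeve1: dark steel die sleeve, diameter 64, 45 tall, bystander near the robot; origin centre of underside
- sleeve2: dark steel die sleeve, diameter 64, 55 tall, bystander; origin centre of underside
- sieve: brass sieve ring, diameter 120, 40 tall, bystander; origin centre of underside
- punch: stepped steel punch, diameter 48, 27 tall, bystander standing between rack and stop unit; origin centre of underside
- carton: cardboard box 90 x 120 x 70 tall, bystander; origin centre of underside
Things that resemble listed ones, but are neither listed nor needed, are in the scene too. What is shaped like the part that bears pin_handle but orange is not meant.

How it is judged:
By the outcome, as a careful person would: the job done as asked, in the order asked, and still so for the second after the job is handed in, with the robot touching nothing.
It also fails if it takes over 72 s, if anything falls off the work surface, if the arm or the gripper's body presses on something with over 40 N, if the wrist force passes 120 N, or if a joint passes its speed limit or range.

### The arm

A 7-joint arm with a two-finger parallel gripper is mounted at the origin on the work surface. World frame = base frame: x ahead of the robot, y to its left, z up, the work surface at z = 0. Lengths are in mm, angles in degrees, forces in N, time in s.
With the tool pointing down it reaches from about 400 to 850 mm from the base axis. Payload 10.4 kg.
Tool frame: the origin (TCP) lies at the very end of the fingers, on their centre line; the grasp point (between the pads) lies 19 mm behind it (ctrl.pinch_z is the distance from the TCP to the grasp point, in mm); z points along the fingers, y is the line along which they close (so a half turn about z gives the same grasp; the last joint's range is limited). The gripper opens to 87 mm and grips with 3 to 60 N. Pads are 19 mm wide; open, the fingers measure 117 mm over their backs; the gripper's body (75 mm by 190 mm) begins 51 mm behind the grasp point.
Start: joints at [-65.925, 19.034, -3.707, 83.658, 1.238, 77.344, -5.071], TCP at [267.786, 564.754, 184.676] pointing down, gripper open.
Joint ranges: [-148.97, 148.97], [-28.65, 121.19], [-84.17, 76.75], [9.2, 138.47], [-72.65, 252.65], [3.7, 117.97], [-149.18, 149.18]. Speed limits (degrees/s): [127.2, 127.2, 159.86, 159.86, 180, 180, 180].

### API

Orientations are given as a 3x3 rotation matrix whose columns are the frame's x, y, z axes.
In Python, from plant import ctrl, get_image, workorder gives the robot as it stands. The module is installed in compiled form; this text tells all that it offers.
- The arm moves only by the shell command python3 -m handwheel 'ROWS'. ROWS is JSON, a list of rows, each an object with "travel": the shift along the tool's x, y, z in units of 50 mm (1.0 is 50 mm), a list of three; "yaw": the turn about the tool's z in units of 5 degrees (1.0 is 5 degrees); "claw": the finger opening in mm, from 0 to 87. A call has 1 to 8 rows; each row is the pose to reach, as a shift and turn from the pose commanded when the call began, along the tool's axes at that moment; what a row does not reach only later rows make up. A row lasts 1/10 s, in which the tool goes at most 50 mm and 8.59 degrees, less where a joint would pass 70% of its speed; a pose out of reach is approached as far as the arm can. A call with a gripper value outside its range is refused whole. The fingers move at their own pace and stop on an object; the grip force is fixed at half the most. Time passes only in rows, so rows that repeat a pose let the fingers close. It gives the time, the measured TCP pose, the force, the opening and the grip force at its end, in the units of the state.
- ctrl.get_state(): the state, without advancing time (a new reading comes with each control period).
- get_image(name): name is "scene" or "side" or "wrist"; returns a dict with "image" (400x640x3 uint8, red, green, blue), "vfov" (degrees; the focal length in pixels is half the picture's height over the tangent of half this angle, whatever the lens; pixels are square), "cx", "cy" (the principal point, pixels), "R" (3x3) and "t" (3): a world point X has camera coordinates R X + t. Camera axes: x right, y down, z forward; pixel columns grow to the right and rows downward; lengths in mm; the calibration is good to about 2 mm. A picture is of the moment at which its call begins. There is no depth.
- workorder.sign_off(): hands the job in; it is judged then, once.
The state is a dict: "t": time; "joint_positions": joint angles; "joint_vel": joint speeds; "joint_efforts": joint torques, N m; "tcp_pos": TCP position; "eef_rot": TCP orientation; "ft_force": force on the tool from outside, world axes, zero at the start; "ft_torque": the same for the moment, N m; "width": opening from 0.0 (shut) to 1.0 (fully open); "gripper_force": force on a finger pad.
Only numpy, scipy, OpenCV 4.12 (cv2) and the standard library are available. Lean on these libraries where they do the work, as an engineer would, in place of code of your own. Each camera call takes 0.05 s, during which the arm holds its last target. There are 200 camera calls.

## Working session

There is one attempt and no reset: what is moved stays moved. The work goes in short steps, Python scripts to look and compute and a shell command to move; the robot and the scene stay as the last step left them, time stands still between calls to the robot, and variables do not carry over. Pictures are saved under pics/ and viewed, at most 10 in all, crops included, and the job is handed in when it is done.

```bash
mkdir -p pics; cat > h.py <<'E'
import numpy as np, cv2
from plant import ctrl, get_image, workorder
def cam(n):
    d=get_image(n); im=np.array(d["image"]); h=im.shape[0]
    d["f"]=h/2/np.tan(np.radians(d["vfov"])/2); d["R"]=np.array(d["R"]); d["t"]=np.array(d["t"]); d["im"]=im[:,:,::-1].copy(); return d
def ray(d,u,v):
    c=-d["R"].T@d["t"]; r=d["R"].T@np.array([(u-d["cx"])/d["f"],(v-d["cy"])/d["f"],1]); return c,r
def atz(d,u,v,z):
    c,r=ray(d,u,v); return c+r*(z-c[2])/r[2]
def proj(d,X):
    p=d["R"]@np.array(X,float)+d["t"]; return d["f"]*p[0]/p[2]+d["cx"], d["f"]*p[1]/p[2]+d["cy"]
E
python3 - <<'E'
from h import *
import pickle
s=cam("scene");w=cam("side");pickle.dump((s,w),open("c0.pkl","wb"))
for n,d in(("scene",s),("side",w)):
    print(n,d["f"],d["cx"],d["cy"],-d["R"].T@d["t"]); cv2.imwrite(f"pics/{n}0.png",cv2.resize(d["im"],(800,500),interpolation=cv2.INTER_CUBIC))
st=ctrl.get_state();print(st["t"],st["tcp_pos"],st["eef_rot"],st["ft_force"])
E
```

```text
scene 427.2616294817084 319.39383100046655 210.05015173754157 [1497.37890464 -279.71103014 1148.93537822]
side 394.386172181971 320.7389554022422 195.29249737220673 [ 447.16654223 -742.7058498   836.35983076]
0.1 [267.64977479 564.38542104 183.96486097] [[-9.03572159e-01  4.28435704e-01 -4.48892281e-04]
 [ 4.28435931e-01  9.03571453e-01 -1.13238033e-03]
 [-7.95459120e-05 -1.21550892e-03 -9.99999258e-01]] [ 0.33839456 -0.35160407 -0.28170729]
```

View pics/scene0.png

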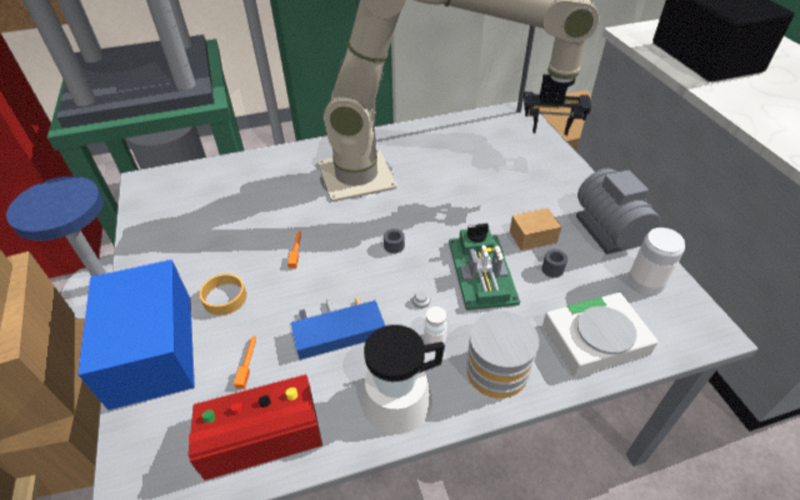

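View pics/side0.png

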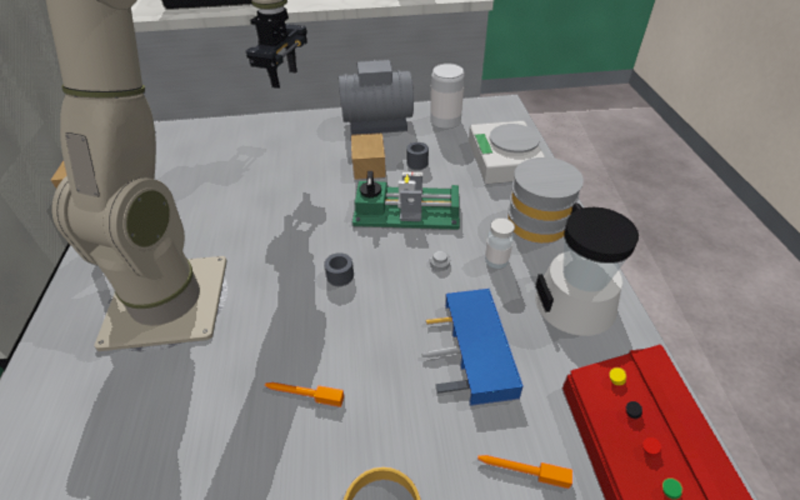

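Scene: the unit is at (485,265) and the rack at (338,328); side: unit (405,205), rack (480,345). Candidates for the pin (side pixels) are the brass rod (437,321), the grey rod (436,353), the dark flat bar (452,386), and two orange-handled ones lying loose, which are excluded. The grey round shaft in the middle bay should be the pin. I'll confirm it in a crop.

```bash
python3 - <<'E'
from h import *
import pickle
s,w=pickle.load(open("c0.pkl","rb"))
def c(d,x,y,ww,hh,k): return cv2.resize(d["im"][y:y+hh,x:x+ww],None,fx=k,fy=k,interpolation=cv2.INTER_CUBIC)
a=c(w,330,225,100,100,4); b=c(s,225,230,100,60,4); e=c(w,275,130,100,60,4);g=c(s,350,170,75,80,5)
o=np.zeros((600,800,3),np.uint8)
o[:400,:400]=a; o[:240,400:]=b; o[240:480,400:]=e
cv2.imwrite("pics/crop1.png",o); 
E
```

```text
(no output)
```

View pics/crop1.png

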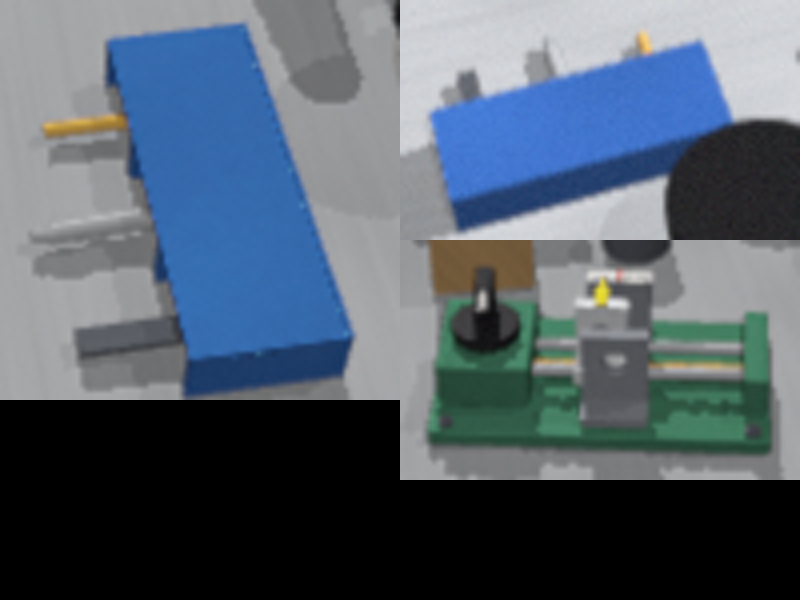

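The middle bay's round grey shaft with the tapered tip (tip at side px 338,284) is the pin: brass is the drift, the flat bar is the scraper. The front ear's hole is at about side px (328.5,159.8), pointer just left of the red line.

```bash
python3 - <<'E'
from h import *
import pickle
np.set_printoptions(precision=1,suppress=True)
s,w=pickle.load(open("c0.pkl","rb"))
A=lambda x,y,z:atz(w,330+x/4,225+y/4,z)
B=lambda x,y,z:atz(s,225+(x-400)/4,230+y/4,z)
E=lambda x,y,z:atz(w,275+(x-400)/4,130+(y-240)/4,z)
r=[A(108,40,44),A(247,25,44),A(352,335,44),A(185,358,44)];print("rack side",np.array(r),np.mean(r,0))
r=[B(702,42,44),B(733,118,44),B(458,200,44),B(432,115,44)];print("rack scene",np.array(r),np.mean(r,0))
for n,p in dict(tip=A(32,237,12),shaft=A(140,224,14)).items(): print(n,p)
for n,p in dict(bl=E(430,430,16),br=E(770,440,16),hole=E(615,360,60),ptr=E(603,278,91),mark=E(619,272,86),earL=E(583,332,86),earR=E(648,332,86),disc=E(486,325,68),barL=E(474,268,100),barR=E(496,268,100)).items(): print(n,p)
for u,v in((476,222),(448,237),(470,307),(520,299),(491,230)):print("scene base",u,v,atz(s,u*.8,v*.8,16))
E
```

```text
rack side [[ 604.5  -97.4   44. ]
 [ 696.8  -96.8   44. ]
 [ 699.4 -322.8   44. ]
 [ 605.2 -324.8   44. ]] [ 651.5 -210.5   44. ]
rack scene [[ 608.2  -92.2   44. ]
 [ 691.7  -89.4   44. ]
 [ 702.  -313.7   44. ]
 [ 614.3 -319.8   44. ]] [ 654.1 -203.8   44. ]
tip [ 537.1 -217.7   12. ]
shaft [ 603.3 -218.3   14. ]
bl [422.2 184.9  16. ]
br [682.1 137.5  16. ]
hole [569.6 196.8  60. ]
ptr [568.7 261.3  91. ]
mark [583.2 274.2  86. ]
earL [545.7 202.   86. ]
earR [594.8 195.1  86. ]
disc [473.5 244.   68. ]
barL [468.4 276.5 100. ]
barR [485.6 274.  100. ]
scene base 476 222 [376.3 296.2  16. ]
scene base 448 237 [412.4 189.1  16. ]
scene base 470 307 [685.6 149.2  16. ]
scene base 520 299 [701.6 289.2  16. ]
scene base 491 230 [424.5 325.8  16. ]
```

```bash
python3 -m handwheel '[{"travel":[-0.4,-0.2,-0.4],"yaw":1,"claw":40},{"travel":[-1.2,-0.8,-0.9],"yaw":2.6,"claw":40},{"travel":[-2.1,-1.3,-0.9],"yaw":4.3,"claw":40},{"travel":[-3,-1.8,-0.9],"yaw":6,"claw":40},{"travel":[-3.9,-2.4,-0.9],"yaw":7.7,"claw":40},{"travel":[-4.8,-2.9,-0.9],"yaw":9.4,"claw":40},{"travel":[-5.7,-3.5,-0.9],"yaw":11.1,"claw":40},{"travel":[-6.4,-3.9,-0.9],"yaw":12.7,"claw":40}]'
python3 -m handwheel '[{"travel":[0,0,0],"yaw":0,"claw":40},{"travel":[0,0,0],"yaw":0,"claw":40}]'
python3 - <<'E'
from h import *
import pickle
d=cam("wrist");pickle.dump(d,open("w1.pkl","wb"));st=ctrl.get_state();print(st["joint_positions"],st["tcp_pos"],st["eef_rot"],-d["R"].T@d["t"],d["f"])
cv2.imwrite("pics/w1.png",cv2.resize(d["im"],(800,500),interpolation=cv2.INTER_CUBIC))
E
```

```text
t: 0.9
tcp_pos: [469.4, 256.2, 229.6]
eef_rot: [[-0.014, 1.0, -0.0], [1.0, 0.014, 0.0], [0.0, -0.0, -1.0]]
ft_force: [1.3, 1.4, 0.2]
width: 0.475
gripper_force: 0.0
t: 1.1
tcp_pos: [469.2, 257.1, 229.5]
eef_rot: [[-0.018, 1.0, -0.0], [1.0, 0.018, -0.0], [-0.0, -0.0, -1.0]]
ft_force: [-0.8, 0.2, -0.7]
width: 0.459
gripper_force: 0.0
[-47.49262821   6.09871614  14.9358613   94.18701898  -1.62022152
  79.95018482 -31.1598407 ] [468.4150007  258.59448933 229.38132692] [[-2.08402097e-02  9.99782608e-01 -6.49895987e-04]
 [ 9.99782809e-01  2.08402971e-02  1.27978348e-04]
 [ 1.41494552e-04 -6.47087740e-04 -9.99999781e-01]] [468.00925403 326.46004988 430.34199041] 330.90401593290204
```

View pics/w1.png

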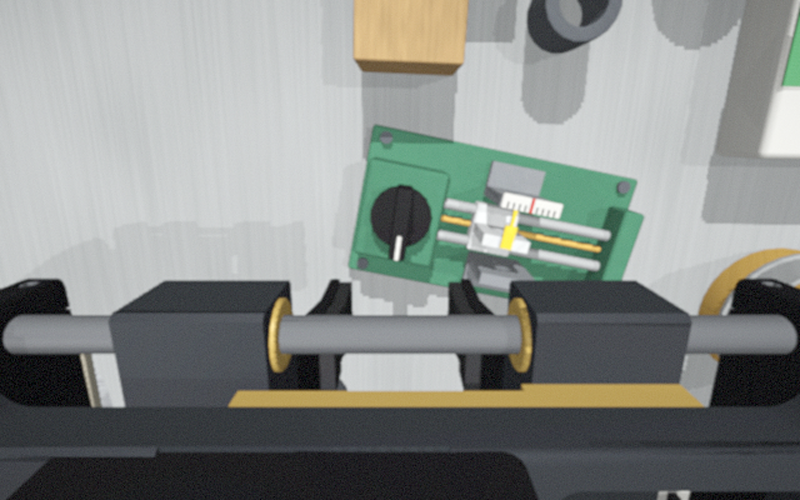

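```bash
python3 - <<'E'
from h import *
import pickle
np.set_printoptions(precision=1,suppress=True)
d=pickle.load(open("w1.pkl","rb"));print(d["R"],d["cx"],d["cy"])
P=lambda u,v,z:atz(d,u*.8,v*.8,z)
for n,p in dict(disc=P(401,217,68),b1=P(405,187,100),b2=P(397,260,100),ptr=P(516,209,91),red=P(532,214,86),red2=P(535,198,86),c1=P(375,125,16),c2=P(638,182,16),sw1=P(502,194,86),sw2=P(563,208,86)).items():print(n,p)
o=cv2.resize(d["im"][130:240,340:480],None,fx=5,fy=5,interpolation=cv2.INTER_CUBIC); cv2.imwrite("pics/w1c.png",o)
E
```

```text
[[ 1.   0.  -0. ]
 [ 0.  -1.   0.3]
 [ 0.  -0.3 -1. ]] 319.6914992720507 193.48186962364846
disc [470.1 253.9  68. ]
b1 [472.6 284.8 100. ]
b2 [467.2 223.7 100. ]
ptr [565.3 267.   91. ]
red [580.7 262.1  86. ]
red2 [581.8 275.7  86. ]
c1 [443.6 333.4  16. ]
c2 [706.  283.3  16. ]
sw1 [553.9 278.6  86. ]
sw2 [606.3 267.7  86. ]
```

View pics/w1c.png

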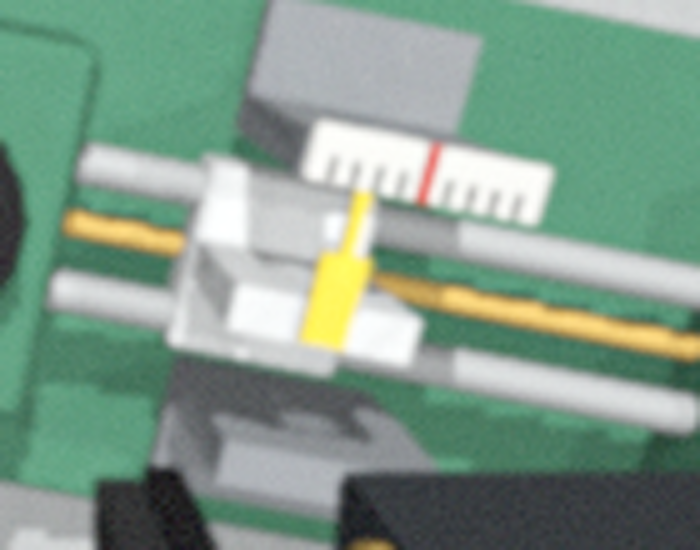

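```bash
python3 -m handwheel '[{"travel":[0,0,0],"yaw":0.6,"claw":40},{"travel":[0,0,0],"yaw":1.2,"claw":40},{"travel":[0,0,0],"yaw":1.2,"claw":40}]'; python3 - <<'E'
from h import *
for i in range(3):
    d=cam("wrist");print(ctrl.get_state()["tcp_pos"],-d["R"].T@d["t"])
E
```

```text
t: 1.45
tcp_pos: [467.8, 259.8, 229.4]
eef_rot: [[0.082, 0.997, -0.001], [0.997, -0.082, 0.0], [0.0, -0.001, -1.0]]
ft_force: [-0.1, 0.9, 0.9]
width: 0.458
gripper_force: 0.0
[467.97865381 259.54923573 229.43038041] [473.62887146 328.81868997 430.28418141]
[468.14926919 259.2787563  229.47054532] [473.65369617 328.60722666 430.3230163 ]
[468.29063028 259.0159825  229.51937065] [473.81013566 328.34615451 430.36886865]
```

```bash
python3 -m handwheel '[{"travel":[-0.09,0.04,0.5],"yaw":0,"claw":40},{"travel":[-0.09,0.04,1.2],"yaw":0,"claw":40},{"travel":[-0.09,0.04,1.9],"yaw":0,"claw":40},{"travel":[-0.09,0.04,2.5],"yaw":0,"claw":40},{"travel":[-0.09,0.04,2.9],"yaw":0,"claw":40},{"travel":[-0.09,0.04,3.1],"yaw":0,"claw":40},{"travel":[-0.09,0.04,3.1],"yaw":0,"claw":40}]'
python3 -m handwheel '[{"travel":[0,0,0],"yaw":0,"claw":5},{"travel":[0,0,0],"yaw":0,"claw":5},{"travel":[0,0,0],"yaw":0,"claw":5},{"travel":[0,0,0],"yaw":0,"claw":5},{"travel":[0,0,0],"yaw":0,"claw":5}]'
```

```text
t: 2.3
tcp_pos: [469.7, 253.4, 73.7]
eef_rot: [[0.084, 0.996, -0.002], [0.996, -0.084, -0.001], [-0.001, -0.001, -1.0]]
ft_force: [0.2, 0.8, -0.2]
width: 0.461
gripper_force: 0.0
t: 2.8
tcp_pos: [470.6, 253.6, 75.0]
eef_rot: [[0.085, 0.996, 0.0], [0.996, -0.085, 0.0], [0.0, 0.0, -1.0]]
ft_force: [0.2, -0.0, 0.2]
width: 0.11
gripper_force: 0.0
```

```bash
python3 -m handwheel '[{"travel":[0,0,0],"yaw":0,"claw":5},{"travel":[0,0,0],"yaw":0,"claw":5}]'; python3 - <<'E'
from h import *
d=cam("wrist");v=cam("side");v2=cam("scene")
o=np.zeros((600,800,3),np.uint8);o[:400,:640]=d["im"]
o[400:,:400]=cv2.resize(v["im"][120:195,265:415],(400,200));o[400:,400:]=cv2.resize(v2["im"][160:235,320:470],(400,200))
cv2.imwrite("pics/g1.png",o)
E
```

```text
t: 3.0
tcp_pos: [470.5, 253.6, 74.7]
eef_rot: [[0.085, 0.996, 0.0], [0.996, -0.085, 0.0], [0.0, 0.0, -1.0]]
ft_force: [-0.4, 0.3, -0.2]
width: 0.067
gripper_force: 0.0
```

View pics/g1.png

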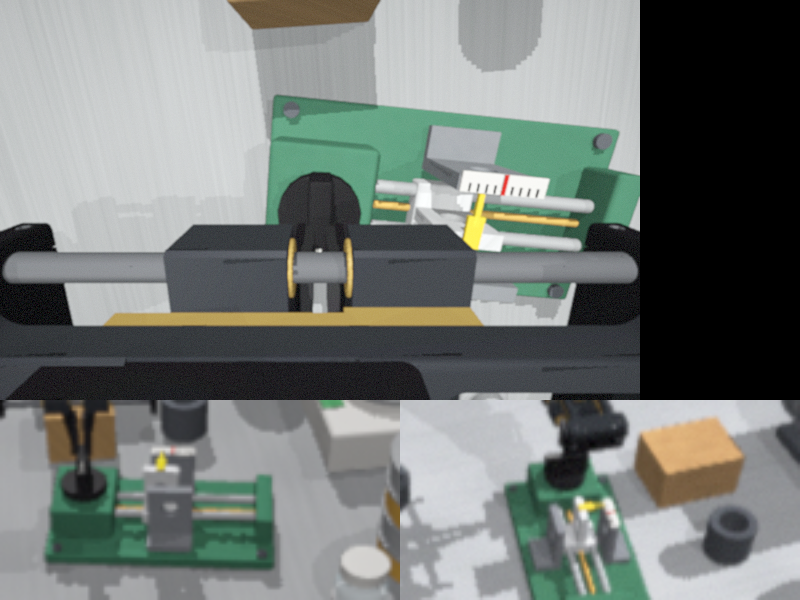

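The wrist view shows both fingers around the bar, with the pointer left of the red line (480,195 vs 505,185). The width reads small with no force, so I'll close fully.

```bash
python3 -m handwheel '[{"travel":[0,0,0],"yaw":0,"claw":0},{"travel":[0,0,0],"yaw":0,"claw":0},{"travel":[0,0,0],"yaw":0,"claw":0},{"travel":[0,0,0],"yaw":0,"claw":0}]'; python3 - <<'E'
from h import *
v=cam("side");cv2.imwrite("pics/g2.png",cv2.resize(v["im"][95:165,265:345],(640,560),interpolation=cv2.INTER_CUBIC))
E
```

```text
t: 3.55
tcp_pos: [470.5, 253.5, 74.6]
eef_rot: [[0.085, 0.996, 0.0], [0.996, -0.085, 0.0], [0.0, 0.0, -1.0]]
ft_force: [0.3, 0.4, 0.3]
width: 0.008
gripper_force: 0.0
```

View pics/g2.png

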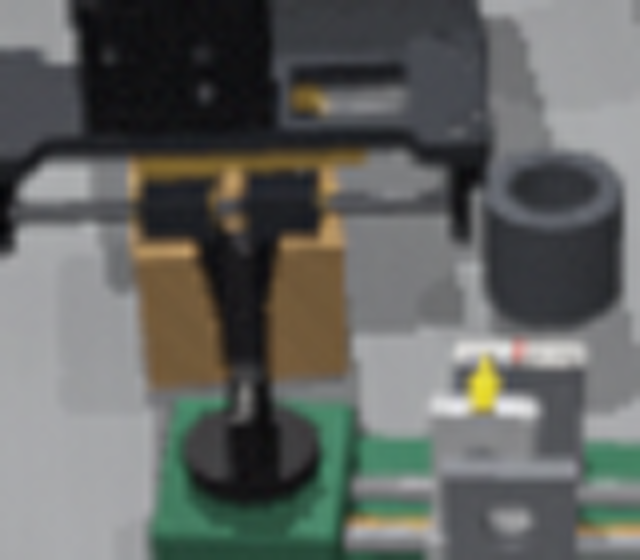

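```bash
python3 - <<'E'
from h import *
v=cam("side");s=cam("scene");T=ctrl.get_state()["tcp_pos"];print(T)
for z in(75,100,130):
  for d,o,n in((v,(265,95),"side"),(s,(0,0),"scene")):
    u=np.array(proj(d,[T[0],T[1],z]));print(n,z,u,(u-o)*8)
o=np.zeros((600,800,3),np.uint8)
u=proj(s,[T[0],T[1],100]);x,y=int(u[0])-50,int(u[1])-37
print(x,y);im=cv2.resize(s["im"][y:y+75,x:x+100],(800,600),interpolation=cv2.INTER_CUBIC)
for z in(75,100,130):
  p=np.array(proj(s,[T[0],T[1],z]));p=((p-(x,y))*8).astype(int);cv2.circle(im,tuple(int(a) for a in p),4,(0,0,255),1)
im=np.clip(im.astype(float)*1.8,0,255).astype(np.uint8)
cv2.imwrite("pics/g3.png",im)
E
```

```text
[470.4593696  253.53510594  74.65115504]
side 75 [295.16886124 147.71862849] [241.3508899  421.74902793]
scene 75 [381.38031513 184.61417488] [3051.04252103 1476.91339903]
side 100 [294.666028   141.29263909] [237.32822398 370.34111275]
scene 100 [381.98954956 179.55712161] [3055.91639646 1436.45697286]
side 130 [294.04333293 133.33486786] [232.34666345 306.67894289]
scene 130 [382.73986473 173.32900377] [3061.91891787 1386.63203012]
331 142
```

View pics/g3.png

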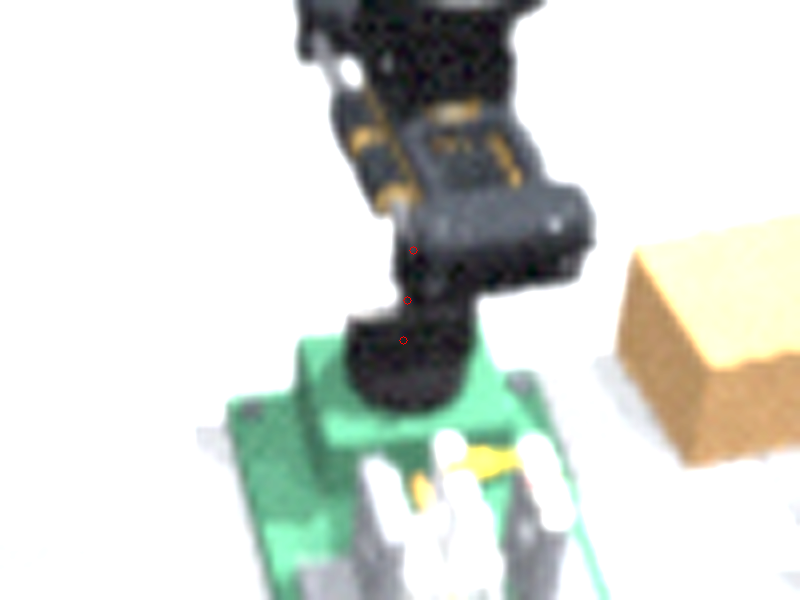

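```bash
python3 - <<'E'
from h import *
import pickle
d=pickle.load(open("w1.pkl","rb"));T=np.array([468.4,258.6,229.4])
for dz in(-25,0,19,40,60):
  print(dz,[np.round(np.array(proj(d,T+[sx,0,dz]))*1.25,0) for sx in(-20,0,20)])
print(-d["R"].T@d["t"]-T)
d=cam("wrist");T=np.array(ctrl.get_state()["tcp_pos"])
for dz in(0,25,50): print(dz,proj(d,T+[0,0,dz]))
print(ctrl.get_state()["joint_positions"])
cv2.imwrite("pics/g4.png",cv2.resize(np.clip(d["im"][160:310,240:400]*2.5,0,255).astype(np.uint8),(640,600),interpolation=cv2.INTER_CUBIC))
E
```

```text
-25 [array([364., 255.]), array([399., 256.]), array([434., 257.])]
0 [array([359., 269.]), array([399., 270.]), array([438., 271.])]
19 [array([356., 282.]), array([398., 283.]), array([441., 284.])]
40 [array([350., 300.]), array([398., 301.]), array([446., 302.])]
60 [array([344., 321.]), array([398., 322.]), array([452., 323.])]
[ -0.39074597  67.86004988 200.94199041]
0 (np.float64(320.0269088837245), np.float64(218.160171605259))
25 (np.float64(320.0326203443424), np.float64(232.5651796088918))
50 (np.float64(320.0400201901457), np.float64(251.2285032586945))
[-46.5561251   12.87647116  15.05810852 105.91919814  -3.77637173
  61.67899681 -34.93639701]
```

View pics/g4.png

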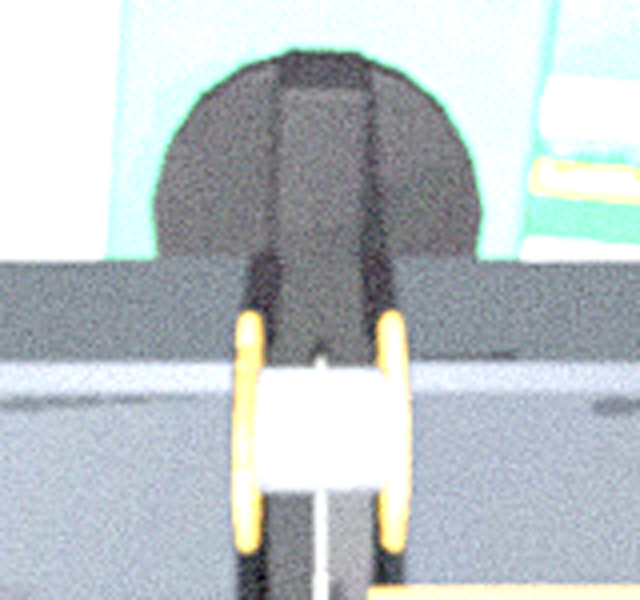

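The enlarged wrist view shows both fingers on either side of the grip bar (crop columns 250–280 and 365–395). I'll test with a small turn.

```bash
python3 -m handwheel '[{"travel":[0,0,0],"yaw":0.8,"claw":0},{"travel":[0,0,0],"yaw":2,"claw":0},{"travel":[0,0,0],"yaw":3.2,"claw":0},{"travel":[0,0,0],"yaw":4.4,"claw":0},{"travel":[0,0,0],"yaw":5.4,"claw":0},{"travel":[0,0,0],"yaw":6,"claw":0},{"travel":[0,0,0],"yaw":6,"claw":0}]'; python3 - <<'E'
from h import *
w=cam("wrist");v=cam("side");st=ctrl.get_state();print(st["ft_torque"],st["joint_positions"][6])
o=np.zeros((560,800,3),np.uint8);o[:400,:640]=w["im"];
v=cv2.resize(v["im"][95:165,265:345],(320,280),interpolation=cv2.INTER_CUBIC);o[280:,480:]=v
cv2.imwrite("pics/g5.png",o)
E
```

```text
t: 4.45
tcp_pos: [470.5, 253.6, 74.7]
eef_rot: [[0.572, 0.82, 0.0], [0.82, -0.572, 0.0], [0.0, 0.0, -1.0]]
ft_force: [-0.4, 0.6, -0.3]
width: 0.006
gripper_force: 0.0
[-0.10945545  0.04738272  0.04176291] -64.08044777812894
```

View pics/g5.png

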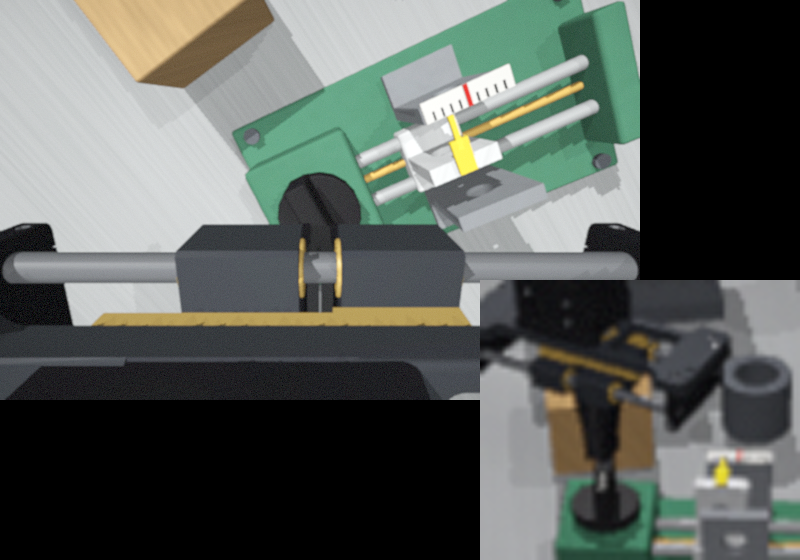

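```bash
python3 - <<'E'
from h import *
import pickle
s,w=pickle.load(open("c0.pkl","rb"))
T=np.array([267.7,564.5,184.3]);y=np.array([.428,.904,0])
for n,d in(("scene",s),("side",w)):
  for z in(0,15,30): print(n,z,[np.round(np.array(proj(d,T+k*y+[0,0,z]))*1.25,1) for k in(-50,0,50)])
def tri(a,b):
  c1,r1=ray(s,*np.array(a)*.8);c2,r2=ray(w,*np.array(b)*.8)
  k=np.linalg.lstsq(np.c_[r1,-r2],c2-c1,rcond=None)[0];p,q=c1+r1*k[0],c2+r2*k[1];return (p+q)/2,np.linalg.norm(p-q)
print(tri((553,132),(283.5,79)),tri((535,131),(275,86)),tri((572,133),(292,72)))
E
```

```text
scene 0 [array([530.4, 140.8]), array([546.7, 141.8]), array([563. , 142.9])]
scene 15 [array([531.2, 136.7]), array([547.6, 137.7]), array([564. , 138.8])]
scene 30 [array([532. , 132.5]), array([548.5, 133.6]), array([565. , 134.6])]
side 0 [array([277.1, 100.1]), array([285.9,  91.6]), array([294.3,  83.5])]
side 15 [array([276.1,  94.9]), array([284.9,  86.5]), array([293.4,  78.6])]
side 30 [array([275. ,  89.7]), array([283.9,  81.4]), array([292.5,  73.5])]
(array([265.2324359 , 581.22971318, 214.14135383]), np.float64(1.4875587991213424)) (array([247.27724733, 528.33953163, 219.54617271]), np.float64(1.7266597778524901)) (array([284.49251567, 636.91599682, 208.77645692]), np.float64(5.001748888690258))
```

The knob did not turn: the side view shows the bar in its old direction with the shut fingers above it. Back-projecting the first pictures also puts the fingertips about 30 mm above the reported TCP. I've used all 10 views, so I'll measure that offset by image code, with the shut fingers over bare bench.

```bash
python3 -m handwheel '[{"travel":[0,0,-0.6],"yaw":0,"claw":0},{"travel":[0,0,-1.4],"yaw":-1,"claw":0},{"travel":[-0.5,0.6,-1.8],"yaw":-2.5,"claw":0},{"travel":[-1.1,1.3,-1.8],"yaw":-4,"claw":0},{"travel":[-1.7,1.9,-1.8],"yaw":-5.5,"claw":0},{"travel":[-2.3,2.6,-1.8],"yaw":-6,"claw":0},{"travel":[-2.7,3.1,-1.8],"yaw":-6,"claw":0},{"travel":[-2.7,3.1,-1.8],"yaw":-6,"claw":0}]'; python3 - <<'E'
from h import *
T=np.array(ctrl.get_state()["tcp_pos"]);print(T)
P={}
for n in("scene","side"):
  d=cam(n);g=cv2.cvtColor(d["im"],cv2.COLOR_BGR2GRAY);u,v=proj(d,T);u=int(u);v=int(v);P[n]=d
  print(n,proj(d,T),proj(d,T+[0,0,30]));x0,y0=u-14,v-24
  for r in range(y0,v+12): print(r,' '.join(f"{a:3d}" for a in g[r,x0:x0+30]))
  print("x0",x0)
E
```

```text
t: 5.35
tcp_pos: [521.3, 48.7, 165.0]
eef_rot: [[0.091, 0.996, 0.001], [0.996, -0.091, -0.001], [-0.001, 0.001, -1.0]]
ft_force: [0.3, 0.3, 0.4]
width: 0.002
gripper_force: 0.0
[521.32572574  48.6987149  164.98761758]
scene (np.float64(332.59180654025727), np.float64(188.02698555158995)) (np.float64(332.63679559180287), np.float64(181.39828608884656))
164 204 203 202 185  97  47  39  45  41  36  40  50  57  54  58  48  47  41  41  44  38  40  38  39  49  40  51  57  59  98
165 200 205 203 191 114  45  41  38  39  39  43  45  56  57  49  46  43  35  33  35  32  36  31  36  41  57  53  60  66  98
166 204 203 207 194 139  57  45  52  67  62  54  42  54  58  43  34  41  38  42  42  44  45  50  49  54  62  58  59  62  70
167 205 207 206 204 170  73  50  82  88  82  81  63  56  55  54  47  47  52  50  53  54  52  57  61  59  60  58  58  61  62
168 203 205 202 207 188 105  68  97  93  85  84  73  59  58  59  58  58  57  56  58  61  57  64  60  58  58  56  58  60  60
169 208 206 204 207 197 140  74  89  82  70  70  63  59  58  61  59  58  59  62  59  60  60  59  58  62  60  62  62  60  64
17
[... 7630 characters left out ...]
4  88  78  81  94  87 131 109  90  89  90  89  90  91  93  92  92  97 100
173  75  76  78  78  77  70  71  97 108 107 106 106 104 104 104 104  97 138 114  93  91  92  93  92  97  99  99  99  99 100
174  77  77  76  77  76  70  72  99 107 106 106 106 106 106 106 105 113 132 111  94  95  96  96  96  97  97  97  98  97  98
175  76  77  76  76  78  73  77 103 109 108 106 107 107 108 106 105 101  93  84  82  82  84  82  86  85  86  87  85  88  88
176  77  77  77  78  77  78  89 109 114 113 114 113 114 114 113 107 102  89  80  79  79  80  79  80  78  80  80  80  81  82
177  79  78  78  77  79  79 101 112 113 113 113 113 114 114 113 113 111  88  74  74  71  73  71  69  69  69  70  72  72  72
x0 303
```

```bash
python3 -c "
from plant import ctrl;print(ctrl.pinch_z)"; python3 -m handwheel '[{"travel":[0.6,-0.2,0],"yaw":0,"claw":40},{"travel":[1.4,-0.5,0],"yaw":0,"claw":40},{"travel":[2.3,-0.8,0],"yaw":0,"claw":40},{"travel":[3.1,-1.1,0],"yaw":0,"claw":40},{"travel":[3.8,-1.3,0.3],"yaw":0,"claw":40},{"travel":[3.99,-1.39,0.9],"yaw":0,"claw":40},{"travel":[3.99,-1.39,1.5],"yaw":0,"claw":40},{"travel":[3.99,-1.39,1.7],"yaw":0,"claw":40}]'
python3 -m handwheel '[{"travel":[0,0,0],"yaw":0,"claw":40},{"travel":[0,0,0.1],"yaw":0,"claw":40},{"travel":[0,0,0.3],"yaw":0,"claw":40},{"travel":[0,0,0.5],"yaw":0,"claw":40},{"travel":[0,0,0.66],"yaw":0,"claw":40},{"travel":[0,0,0.66],"yaw":0,"claw":40}]'
python3 -m handwheel '[{"travel":[0,0,0],"yaw":0,"claw":5},{"travel":[0,0,0],"yaw":0,"claw":5},{"travel":[0,0,0],"yaw":0,"claw":5},{"travel":[0,0,0],"yaw":0,"claw":5},{"travel":[0,0,0],"yaw":0,"claw":5}]'
```

```text
18.700000000000003
t: 6.25
tcp_pos: [465.3, 259.8, 76.7]
eef_rot: [[0.081, 0.997, -0.004], [0.997, -0.081, -0.002], [-0.003, -0.004, -1.0]]
ft_force: [0.0, -1.0, 0.1]
width: 0.455
gripper_force: 0.0
t: 6.85
tcp_pos: [467.4, 258.3, 45.3]
eef_rot: [[0.085, 0.996, -0.002], [0.996, -0.085, -0.001], [-0.001, -0.002, -1.0]]
ft_force: [-0.2, -0.8, 0.4]
width: 0.461
gripper_force: 0.0
t: 7.35
tcp_pos: [470.5, 259.0, 47.2]
eef_rot: [[0.086, 0.996, 0.004], [0.996, -0.086, 0.001], [0.002, 0.004, -1.0]]
ft_force: [10.4, 0.9, -7.3]
width: 0.157
gripper_force: 30.0
```

```bash
python3 -m handwheel '[{"travel":[0,0,0],"yaw":0,"claw":30},{"travel":[0,0,0],"yaw":0,"claw":30},{"travel":[-0.09,0.05,0],"yaw":0,"claw":30},{"travel":[-0.09,0.05,0],"yaw":0,"claw":5},{"travel":[-0.09,0.05,0],"yaw":0,"claw":5},{"travel":[-0.09,0.05,0],"yaw":0,"claw":5},{"travel":[-0.09,0.05,0],"yaw":0,"claw":5},{"travel":[-0.09,0.05,0],"yaw":0,"claw":5}]'
```

```text
t: 8.15
tcp_pos: [470.1, 254.2, 46.7]
eef_rot: [[0.085, 0.996, -0.0], [0.996, -0.085, 0.0], [0.0, -0.0, -1.0]]
ft_force: [-0.9, -0.4, 0.7]
width: 0.156
gripper_force: 30.0
```

```bash
cat >> h.py <<'E'
def meas(d,yaw=-10.9,O=(470,254)):
    a=np.radians(yaw);ux=np.array([np.cos(a),np.sin(a)]);uy=np.array([-ux[1],ux[0]])
    hsv=cv2.cvtColor(d["im"],cv2.COLOR_BGR2HSV).astype(int);H,S,V=hsv[...,0],hsv[...,1],hsv[...,2]
    def pts(m,z):
        v,u=np.nonzero(m);c=-d["R"].T@d["t"]
        r=d["R"].T@np.array([(u-d["cx"])/d["f"],(v-d["cy"])/d["f"],np.ones(len(u))])
        X=(c[:,None]+r*(z-c[2])/r[2])[:2].T-np.array(O);q=np.c_[X@ux,X@uy]
        return q[(q[:,0]>60)&(q[:,0]<150)&(q[:,1]>0)&(q[:,1]<75)]
    Y=pts((H>24)&(H<34)&(S>150)&(V>110),91);Rd=pts(((H<6)|(H>174))&(S>110)&(V>100),86)
    t=Y[Y[:,1]>Y[:,1].max()-9]
    return dict(ptr=np.round(t.mean(0),1),ny=len(Y),nt=len(t),red=np.round(Rd.mean(0),1),rstd=np.round(Rd.std(0),1),nr=len(Rd),short=round(float(Rd[:,0].mean()-t[:,0].mean()),2))
E
python3 - <<'E'
from h import *
import pickle
print(meas(pickle.load(open("w1.pkl","rb"))))
s,w=pickle.load(open("c0.pkl","rb"))
for d in(s,w,cam("wrist")):
  try: print(meas(d))
  except Exception as e: print(e)
E
python3 -m handwheel '[{"travel":[0,0,0],"yaw":1,"claw":5},{"travel":[0,0,0],"yaw":2.6,"claw":5},{"travel":[0,0,0],"yaw":4.3,"claw":5},{"travel":[0,0,0],"yaw":6,"claw":5},{"travel":[0,0,0],"yaw":7.7,"claw":5},{"travel":[0,0,0],"yaw":9.4,"claw":5},{"travel":[0,0,0],"yaw":11,"claw":5},{"travel":[0,0,0],"yaw":12,"claw":5}]'
python3 - <<'E'
from h import *
print(ctrl.get_state()["joint_positions"][6])
for n in("wrist","side"):
  try: print(meas(cam(n)))
  except Exception as e: print(e)
E
```

```text
{'ptr': array([90.7, 25.7]), 'ny': 121, 'nt': 7, 'red': array([104.7,  34.8]), 'rstd': array([0.3, 3.2]), 'nr': 9, 'short': 14.05}
{'ptr': array([95.5, 18.5]), 'ny': 13, 'nt': 5, 'red': array([nan, nan]), 'rstd': array([nan, nan]), 'nr': 0, 'short': nan}
{'ptr': array([93.9, 14. ]), 'ny': 10, 'nt': 4, 'red': array([nan, nan]), 'rstd': array([nan, nan]), 'nr': 0, 'short': nan}
{'ptr': array([90.7, 24.9]), 'ny': 556, 'nt': 145, 'red': array([106.2,  35.4]), 'rstd': array([0.6, 3.5]), 'nr': 99, 'short': 15.49}
t: 9.0
tcp_pos: [470.6, 253.8, 46.7]
eef_rot: [[0.908, 0.42, 0.001], [0.42, -0.908, -0.0], [0.0, 0.001, -1.0]]
ft_force: [1.5, -0.9, -0.1]
width: 0.157
gripper_force: 30.0
-92.25751176332611
{'ptr': array([97.2, 24.8]), 'ny': 914, 'nt': 132, 'red': array([105. ,  35.4]), 'rstd': array([0.6, 3.5]), 'nr': 143, 'short': 7.88}
{'ptr': array([99.8, 20.8]), 'ny': 11, 'nt': 2, 'red': array([nan, nan]), 'rstd': array([nan, nan]), 'nr': 0, 'short': nan}h.py:22: RuntimeWarning: Mean of empty slice.
  return dict(ptr=np.round(t.mean(0),1),ny=len(Y),nt=len(t),red=np.round(Rd.mean(0),1),rstd=np.round(Rd.std(0),1),nr=len(Rd),short=round(float(Rd[:,0].mean()-t[:,0].mean()),2))
  ret = um.true_divide(
  ret = _var(a, axis=axis, dtype=dtype, out=out, ddof=ddof,
  arrmean = um.true_divide(arrmean, div, out=arrmean,
  ret = um.true_divide(
  ret = ret.dtype.type(ret / rcount)
h.py:22: RuntimeWarning: Mean of empty slice.
  return dict(ptr=np.round(t.mean(0),1),ny=len(Y),nt=len(t),red=np.round(Rd.mean(0),1),rstd=np.round(Rd.std(0),1),nr=len(Rd),short=round(float(Rd[:,0].mean()-t[:,0].mean()),2))
  ret = um.true_divide(
  ret = _var(a, axis=axis, dtype=dtype, out=out, ddof=ddof,
  arrmean = um.true_divide(arrmean, div, out=arrmean,
  ret = um.true_divide(
  ret = ret.dtype.type(ret / rcount)
```

```bash
python3 -m handwheel '[{"travel":[0,0,0],"yaw":1.2,"claw":5},{"travel":[0,0,0],"yaw":2.8,"claw":5},{"travel":[0,0,0],"yaw":4.5,"claw":5},{"travel":[0,0,0],"yaw":6.2,"claw":5},{"travel":[0,0,0],"yaw":7.9,"claw":5},{"travel":[0,0,0],"yaw":9.4,"claw":5},{"travel":[0,0,0],"yaw":10,"claw":5},{"travel":[0,0,0],"yaw":10,"claw":5}]'
python3 -m handwheel '[{"travel":[0,0,0],"yaw":0,"claw":40},{"travel":[0,0,0],"yaw":0,"claw":40},{"travel":[0,0,0],"yaw":0,"claw":40},{"travel":[0,0,-0.5],"yaw":0,"claw":40},{"travel":[0,0,-0.9],"yaw":-1,"claw":40},{"travel":[0,0,-0.9],"yaw":-2.7,"claw":40},{"travel":[0,0,-0.9],"yaw":-4.4,"claw":40},{"travel":[0,0,-0.9],"yaw":-6,"claw":40}]'
python3 -W ignore - <<'E'
from h import *
print(ctrl.get_state()["joint_positions"][6])
for i in range(2): print(meas(cam("wrist")))
E
```

```text
t: 9.9
tcp_pos: [470.5, 253.4, 46.7]
eef_rot: [[0.908, -0.419, 0.0], [-0.419, -0.908, -0.001], [0.001, 0.001, -1.0]]
ft_force: [1.5, -4.5, 2.0]
width: 0.16
gripper_force: 30.0
t: 10.7
tcp_pos: [470.2, 254.6, 91.8]
eef_rot: [[0.995, 0.097, 0.0], [0.097, -0.995, 0.001], [0.0, -0.001, -1.0]]
ft_force: [-0.4, -0.2, -1.3]
width: 0.456
gripper_force: 0.0
-112.01678457145655
{'ptr': array([102.2,  25.6]), 'ny': 459, 'nt': 80, 'red': array([104.3,  37.1]), 'rstd': array([0.5, 3.1]), 'nr': 62, 'short': 2.05}
{'ptr': array([102.3,  25. ]), 'ny': 443, 'nt': 81, 'red': array([104.5,  36.6]), 'rstd': array([0.5, 3.1]), 'nr': 64, 'short': 2.19}
```

```bash
python3 -m handwheel '[{"travel":[0.2,0,-0.6],"yaw":-1,"claw":40},{"travel":[0.6,0,-0.8],"yaw":-2.7,"claw":40},{"travel":[1.1,0,-0.8],"yaw":-4.4,"claw":40},{"travel":[1.5,0,-0.8],"yaw":-6.1,"claw":40},{"travel":[1.9,0.03,-0.8],"yaw":-7.8,"claw":40},{"travel":[2.18,0.03,-0.8],"yaw":-9.5,"claw":40},{"travel":[2.18,0.03,-0.8],"yaw":-11.2,"claw":40},{"travel":[2.18,0.03,-0.8],"yaw":-12.9,"claw":40}]'
python3 -m handwheel '[{"travel":[0,0,0],"yaw":-1.2,"claw":40},{"travel":[0,0,0],"yaw":-1.8,"claw":40},{"travel":[0,0,0],"yaw":-1.8,"claw":40},{"travel":[0,0,0],"yaw":-1.8,"claw":40}]'
python3 -W ignore - <<'E'
from h import *
import pickle
T=ctrl.get_state()["tcp_pos"];print(T,ctrl.get_state()["joint_positions"][6])
d=cam("wrist");pickle.dump(d,open("w2.pkl","wb"));print(meas(d),-d["R"].T@d["t"])
hsv=cv2.cvtColor(d["im"],cv2.COLOR_BGR2HSV).astype(int);H,S,V=hsv[...,0],hsv[...,1],hsv[...,2]
Y=(H>24)&(H<34)&(S>150)&(V>110);R=((H<6)|(H>174))&(S>110)&(V>100)
for m,n in((Y,'Y'),(R,'R')):
  k,l,st,c=cv2.connectedComponentsWithStats(m.astype(np.uint8))
  for i in range(1,k):
    if st[i,4]>15:
      print(n,st[i],c[i])
      if st[i,3]<60:
        for r in range(st[i,1],st[i,1]+st[i,3],3):
          q=np.nonzero(l[r]==i)[0]; print(r,q.min(),q.max())
E
```

```text
t: 11.6
tcp_pos: [579.2, 262.4, 131.2]
eef_rot: [[0.347, 0.938, -0.0], [0.938, -0.347, -0.0], [-0.0, -0.0, -1.0]]
ft_force: [-0.5, -0.0, -0.3]
width: 0.464
gripper_force: 0.0
t: 12.0
tcp_pos: [578.9, 262.5, 131.6]
eef_rot: [[0.201, 0.98, -0.0], [0.98, -0.201, 0.0], [0.0, -0.0, -1.0]]
ft_force: [-0.1, -0.8, -0.2]
width: 0.463
gripper_force: 0.0
[578.88033754 262.4913781  131.55369502] -34.46049574281431
{'ptr': array([102.3,  25.8]), 'ny': 222, 'nt': 8, 'red': array([103.8,  35.6]), 'rstd': array([0. , 3.2]), 'nr': 14, 'short': 1.53} [592.82911861 330.35505818 332.44404658]
Y [312 211  11  31 261] [317.08045977 228.04980843]
211 316 317
214 316 317
217 315 321
220 312 322
223 312 322
226 312 322
229 313 322
232 313 322
235 313 322
238 313 321
241 313 321
```

```bash
cat >> h.py <<'E'
def fine(d,yaw=-10.9,O=(470,254)):
    """sub-pixel: colour-weighted pointer and line columns per row"""
    im=d["im"].astype(float);B,G,Rr=im[...,0],im[...,1],im[...,2]
    a=np.radians(yaw);ux=np.array([np.cos(a),np.sin(a)]);uy=np.array([-ux[1],ux[0]])
    out=[]
    for wt,z,ylo,yhi,n in((np.clip(np.minimum(Rr,G)-B-40,0,None),91,20,30,"ptr"),(np.clip(Rr-np.maximum(G,B)-25,0,None),86,31,39,"red")):
        xs=[]
        for yy in np.arange(ylo,yhi+.1,1.5):
            X=np.array([[*(np.array(O)+x*ux+yy*uy),z] for x in np.arange(92,114,.25)])
            uv=np.array([proj(d,p) for p in X]).astype(np.float32)
            v=cv2.remap(wt,uv[None,:,0],uv[None,:,1],cv2.INTER_LINEAR)[0]
            xs.append((yy,round(float((v*np.arange(92,114,.25)).sum()/max(v.sum(),1e-6)),2),int(v.max()),round(float(v.sum()*.25/max(v.max(),1)),1)))
        print(n,xs)
E
python3 -c "
from h import *;import pickle
fine(pickle.load(open('w2.pkl','rb')))"
```

```text
ptr [(np.float64(20.0), 102.45, 110, 2.9), (np.float64(21.5), 102.52, 105, 2.4), (np.float64(23.0), 102.51, 104, 2.2), (np.float64(24.5), 102.46, 103, 2.0), (np.float64(26.0), 102.41, 105, 1.9), (np.float64(27.5), 102.28, 109, 1.9), (np.float64(29.0), 102.28, 104, 2.0)]
red [(np.float64(31.0), 103.73, 109, 1.5), (np.float64(32.5), 103.7, 117, 1.6), (np.float64(34.0), 103.72, 114, 1.6), (np.float64(35.5), 103.74, 113, 1.6), (np.float64(37.0), 103.76, 111, 1.6), (np.float64(38.5), 103.77, 105, 1.6)]
```

```bash
python3 -m handwheel '[{"travel":[-0.1,-0.3,0],"yaw":-1,"claw":40},{"travel":[-0.2,-0.7,0],"yaw":-2.7,"claw":40},{"travel":[-0.3,-1.1,0],"yaw":-4.4,"claw":40},{"travel":[-0.4,-1.5,0],"yaw":-6.1,"claw":40},{"travel":[-0.6,-1.9,0],"yaw":-7.8,"claw":40},{"travel":[-0.6,-2.09,0],"yaw":-9.5,"claw":40},{"travel":[-0.6,-2.09,0],"yaw":-11.2,"claw":40},{"travel":[-0.6,-2.09,0],"yaw":-12.9,"claw":40}]'
python3 -m handwheel '[{"travel":[0,0,0.3],"yaw":-1.5,"claw":40},{"travel":[0,0,0.5],"yaw":-2.45,"claw":40},{"travel":[0,0,0.6],"yaw":-2.45,"claw":40},{"travel":[0,0,0.6],"yaw":-2.45,"claw":40}]'
```

```text
t: 12.85
tcp_pos: [470.3, 253.8, 131.9]
eef_rot: [[-0.803, 0.597, 0.0], [0.597, 0.803, 0.001], [0.0, 0.001, -1.0]]
ft_force: [0.8, 0.2, -0.4]
width: 0.46
gripper_force: 0.0
t: 13.25
tcp_pos: [470.2, 253.4, 101.1]
eef_rot: [[-0.907, 0.42, -0.001], [0.42, 0.907, -0.001], [0.001, -0.001, -1.0]]
ft_force: [0.2, -0.2, -0.2]
width: 0.459
gripper_force: 0.0
```

```bash
python3 -m handwheel '[{"travel":[0,0,0.5],"yaw":0,"claw":40},{"travel":[0,0,0.9],"yaw":0,"claw":40},{"travel":[0,0,1.1],"yaw":0,"claw":40},{"travel":[0,0,1.1],"yaw":0,"claw":5},{"travel":[0,0,1.1],"yaw":0,"claw":5},{"travel":[0,0,1.1],"yaw":0,"claw":5},{"travel":[0,0,1.1],"yaw":0,"claw":5},{"travel":[0,0,1.1],"yaw":0,"claw":5}]'
python3 -m handwheel '[{"travel":[0,0,0],"yaw":0.8,"claw":5},{"travel":[0,0,0],"yaw":1.8,"claw":5},{"travel":[0,0,0],"yaw":2.7,"claw":5},{"travel":[0,0,0],"yaw":2.7,"claw":5},{"travel":[0,0,0],"yaw":2.7,"claw":5}]'
python3 -m handwheel '[{"travel":[0,0,0],"yaw":0,"claw":40},{"travel":[0,0,0],"yaw":0,"claw":40},{"travel":[0,0,0],"yaw":0,"claw":40},{"travel":[0,0,-0.6],"yaw":0,"claw":40},{"travel":[0,0,-1.3],"yaw":0,"claw":40},{"travel":[0,0,-1.7],"yaw":0,"claw":40},{"travel":[0,0,-1.7],"yaw":0,"claw":40}]'
```

```text
t: 14.05
tcp_pos: [470.8, 253.3, 47.5]
eef_rot: [[-0.909, 0.417, 0.0], [0.417, 0.909, 0.0], [-0.0, 0.0, -1.0]]
ft_force: [-1.7, -2.5, 5.8]
width: 0.156
gripper_force: 30.0
t: 14.55
tcp_pos: [470.7, 253.1, 47.5]
eef_rot: [[-0.786, 0.618, 0.0], [0.618, 0.786, -0.0], [-0.0, -0.0, -1.0]]
ft_force: [-2.6, -3.2, 6.7]
width: 0.158
gripper_force: 30.0
t: 15.25
tcp_pos: [472.2, 254.7, 134.8]
eef_rot: [[-0.787, 0.617, 0.004], [0.617, 0.787, 0.003], [-0.001, 0.005, -1.0]]
ft_force: [0.6, 1.4, -0.3]
width: 0.462
gripper_force: 0.0
```

```bash
python3 -m handwheel '[{"travel":[-0.2,0.2,0],"yaw":1,"claw":60},{"travel":[-0.5,0.5,0],"yaw":2.7,"claw":60},{"travel":[-0.8,0.8,0],"yaw":4.4,"claw":60},{"travel":[-1.1,1.1,0],"yaw":6.1,"claw":60},{"travel":[-1.4,1.3,0],"yaw":7.8,"claw":60},{"travel":[-1.58,1.45,0],"yaw":9.5,"claw":60},{"travel":[-1.58,1.45,0],"yaw":11.2,"claw":60},{"travel":[-1.58,1.45,0],"yaw":12.5,"claw":60}]'
python3 -m handwheel '[{"travel":[0,0,0],"yaw":0,"claw":60},{"travel":[0,0,0],"yaw":0,"claw":60}]'
python3 -W ignore - <<'E'
from h import *
import pickle
d=cam("wrist");pickle.dump(d,open("w3.pkl","wb"));fine(d);print(meas(d),-d["R"].T@d["t"],ctrl.get_state()["tcp_pos"],ctrl.get_state()["joint_positions"][6])
E
```

```text
t: 16.05
tcp_pos: [577.4, 261.5, 130.3]
eef_rot: [[0.191, 0.982, -0.001], [0.982, -0.191, -0.001], [-0.001, -0.001, -1.0]]
ft_force: [-0.2, -0.8, 0.8]
width: 0.689
gripper_force: 0.0
t: 16.25
tcp_pos: [577.2, 261.8, 131.0]
eef_rot: [[0.181, 0.984, -0.001], [0.984, -0.181, -0.0], [-0.001, -0.001, -1.0]]
ft_force: [0.3, 0.2, -0.4]
width: 0.691
gripper_force: 0.0
ptr [(np.float64(20.0), 103.88, 110, 2.6), (np.float64(21.5), 103.82, 111, 1.9), (np.float64(23.0), 103.76, 107, 1.9), (np.float64(24.5), 103.78, 108, 1.9), (np.float64(26.0), 103.87, 103, 1.7), (np.float64(27.5), 103.85, 101, 1.8), (np.float64(29.0), 103.83, 101, 1.7)]
red [(np.float64(31.0), 103.81, 107, 1.7), (np.float64(32.5), 103.79, 111, 1.6), (np.float64(34.0), 103.78, 105, 1.7), (np.float64(35.5), 103.77, 105, 1.7), (np.float64(37.0), 103.77, 107, 1.6), (np.float64(38.5), 103.76, 103, 1.7)]
{'ptr': array([103.8,  23.6]), 'ny': 216, 'nt': 8, 'red': array([103.6,  35.6]), 'rstd': array([0. , 3.2]), 'nr': 14, 'short': -0.2} [589.80794281 330.10767866 331.8230707 ] [577.22018844 261.8458447  131.17769804] -32.76706361381529
```

```bash
python3 -m handwheel '[{"travel":[-0.5,0,-0.5],"yaw":-1,"claw":60},{"travel":[-1.4,0.2,-1],"yaw":-2.6,"claw":60},{"travel":[-2.3,0.3,-1],"yaw":-4.2,"claw":60},{"travel":[-3.2,0.5,-1],"yaw":-5.8,"claw":60},{"travel":[-4.1,0.6,-1],"yaw":-7.4,"claw":60},{"travel":[-5,0.7,-1],"yaw":-9,"claw":60},{"travel":[-5.9,0.9,-1],"yaw":-10.6,"claw":60},{"travel":[-6.8,1,-1],"yaw":-12.2,"claw":60}]'
```

```text
t: 17.1
tcp_pos: [564.0, -81.5, 181.7]
eef_rot: [[-0.772, 0.636, 0.001], [0.636, 0.772, 0.0], [-0.0, 0.001, -1.0]]
ft_force: [0.3, -1.0, -0.4]
width: 0.693
gripper_force: 0.0
```

```bash
python3 -m handwheel '[{"travel":[-0.4,-0.6,0.1],"yaw":-1.3,"claw":60},{"travel":[-0.9,-1.2,0.3],"yaw":-2.9,"claw":60},{"travel":[-1.3,-1.8,0.5],"yaw":-4.5,"claw":60},{"travel":[-1.58,-2.2,0.7],"yaw":-6.1,"claw":60},{"travel":[-1.58,-2.2,0.7],"yaw":-7.5,"claw":60},{"travel":[-1.58,-2.2,0.7],"yaw":-7.9,"claw":60},{"travel":[-1.58,-2.2,0.7],"yaw":-7.9,"claw":60}]'
python3 - <<'E'
from h import *
import pickle
d=cam("wrist");pickle.dump(d,open("w4.pkl","wb"));print(ctrl.get_state()["joint_positions"],-d["R"].T@d["t"])
# top-down rectified map at z=12 of region, print coarse brightness and blue mask
xs=np.arange(500,640,5);ys=np.arange(-300,-130,6)
g=cv2.cvtColor(d["im"],cv2.COLOR_BGR2GRAY).astype(np.float32);b=d["im"].astype(np.float32)
for y in ys:
  uv=np.array([proj(d,[x,y,12]) for x in xs]).astype(np.float32)
  G=cv2.remap(g,uv[None,:,0],uv[None,:,1],1)[0];Bl=cv2.remap(b,uv[None,:,0],uv[None,:,1],1)[0]
  print(y,' '.join("BBB" if c[0]>c[2]+50 else f"{int(v):3d}" for v,c in zip(G,Bl)))
print(xs[0],xs[-1])
E
```

```text
t: 17.8
tcp_pos: [553.9, -215.0, 146.5]
eef_rot: [[-1.0, 0.006, -0.0], [0.006, 1.0, 0.0], [0.0, 0.0, -1.0]]
ft_force: [-0.9, -0.1, 0.5]
width: 0.69
gripper_force: 0.0
[ -3.29182519  17.04007801  24.48154309  92.82577176  -7.35950544
  71.73258003 112.13727681] [ 484.40372576 -214.83036148  347.36486383]
-300 204 203 207 202 203 201 203 206 206 207 160 163 165 165 163 160 152 151 149 153 148 154 122  16  20  19  33  30
-294 204 204 206 202 205 201 204 205 199 198 114 125 126 126 123 126 125 122 116 119 116  69  21   7  33  30  33  33
-288 205 203 207 204 205 200 204 206 198 198 112 121 122 124 124 122 124 124 116 116 117  91  31  35  32  30  24  33
-282 204 203 206 204 204 201 203 207 197 199 113 122 119 121 122 122 121 122 117 116 114 108  30  27  26  29  22  21
-276 205 203 206 203 205 200 203 205 207 208 202 206 207 206 205 204 197 197 195 197 161 152 145 105 BBB BBB BBB BBB
-270 203 203 206 205 204 201 203 206 207 207 203 204 206 206 205 204 194 195 195 196 154 150 152 112 BBB BBB BBB BBB
-264 204 203 206 203 204 201 203 206 209 208 202 206 206 205 206 201 196 195 195 195 155 150 
[... 1905 characters left out ...]
203 205 205 203 204 198 201 201 205 199 203 205 207 205 196 192 193 193 193 149 149 151 BBB BBB BBB BBB BBB
-156 204 204 203 204 203 204 197 199 201 205 202 162 164 162 162 151 146 150 146 148 151 149 149 BBB BBB BBB BBB BBB
-150 205 205 204 205 204 205 198 202 202 204 201 161 164 163 163 148 147 148 149 146 149 151  35  34  28  30  24  25
-144 206 204 205 204 205 205 199 201 202 198 193 168 167 167 180 170 166 161 176 173 148 147  42  38  30  31  30  28
-138 206 204 205 205 205 205 198 202 201 200 190 166 171 172 173 171 169 168 159 157 158 121  20  24  29  31  34  33
-132 207 205 205 204 206 204 197 201 201 206 201 202 200 209 208 208 206 206 200 200 197 133  95  17  28  20  31  31
500 635
```

```bash
python3 - <<'E'
from h import *
import pickle
d=pickle.load(open("w4.pkl","rb"));g=cv2.cvtColor(d["im"],cv2.COLOR_BGR2GRAY).astype(np.float32)
ys=np.arange(-228,-200,1.)
print("      ",' '.join(f"{int(-y):3d}" for y in ys))
for x in (520,523,526,529,532,535,540,550,560,570,580,590):
  uv=np.array([proj(d,[x,y,12]) for y in ys]).astype(np.float32)
  print(x,"   ",' '.join(f"{int(v):3d}" for v in cv2.remap(g,uv[None,:,0],uv[None,:,1],1)[0]))
E
```

```text
228 227 226 225 224 223 222 221 220 219 218 217 216 215 214 213 212 211 210 209 208 207 206 205 204 203 202 201
520     204 203 203 203 203 203 203 202 202 201 201 203 202 202 202 202 202 202 202 202 203 203 203 203 202 202 202 202
523     204 204 203 203 204 204 203 205 205 205 201 198 196 199 202 203 204 204 204 204 204 204 204 204 204 203 205 205
526     203 203 203 203 204 205 202 202 199 194 193 193 193 193 194 197 201 203 203 203 204 204 204 204 203 203 203 203
529     204 203 206 205 204 204 204 201 199 195 193 192 191 192 195 198 201 201 201 202 203 203 202 201 201 201 201 202
532     163 163 162 171 189 200 198 196 193 191 189 186 184 182 181 183 189 196 202 204 203 203 203 203 204 205 204 204
535     163 161 162 167 172 175 175 184 190 180 164 162 180 202 212 210 204 198 197 200 203 203 201 202 202 203 203 202
540     162 166 165 165 164 161 159 163 159 149 154 170 191 205 213 215 212 204 196 196 201 203 205 205 204 204 204 203
550     163 162 161 162 159 160 150 137 140 148 163 179 190 200 208 216 224 227 223 213 202 197 200 203 203 203 203 203
560     167 167 166 166 167 161 157 147 139 141 155 170 185 194 205 211 217 224 226 217 207 199 199 204 206 207 207 206
570     165 164 163 164 162 165 166 158 145 134 149 162 174 187 198 207 214 220 224 221 213 203 199 202 206 206 207 206
580     151 152 151 150 151 151 150 150 146 138 139 152 169 182 194 202 209 216 221 223 218 208 198 193 192 195 195 194
590     151 150 151 151 150 151 152 152 150 145 137 143 156 173 187 197 206 212 218 222 220 211 198 189 186 190 194 195
```

```bash
python3 -m handwheel '[{"travel":[-0.12,0.02,0.5],"yaw":-0.4,"claw":40},{"travel":[-0.12,0.02,1.2],"yaw":-0.8,"claw":40},{"travel":[-0.12,0.02,1.9],"yaw":-0.8,"claw":40},{"travel":[-0.12,0.02,2.5],"yaw":-0.8,"claw":40},{"travel":[-0.12,0.02,2.8],"yaw":-0.8,"claw":40},{"travel":[-0.12,0.02,3],"yaw":-0.8,"claw":40},{"travel":[-0.12,0.02,3],"yaw":-0.8,"claw":40}]'
```

```text
t: 18.55
tcp_pos: [560.0, -213.6, -3.8]
eef_rot: [[-0.998, -0.062, -0.001], [-0.062, 0.998, 0.0], [0.001, 0.0, -1.0]]
ft_force: [0.3, 0.1, 0.5]
width: 0.462
gripper_force: 0.0
```

```bash
python3 -m handwheel '[{"travel":[0,0,0.15],"yaw":0,"claw":40},{"travel":[0,0,0.3],"yaw":0,"claw":40},{"travel":[0,0,0.4],"yaw":0,"claw":40},{"travel":[0,0,0.4],"yaw":0,"claw":40}]'
```

```text
t: 18.95
tcp_pos: [559.8, -213.6, -23.9]
eef_rot: [[-0.998, -0.062, -0.001], [-0.062, 0.998, 0.0], [0.001, 0.0, -1.0]]
ft_force: [-0.1, -0.5, 0.1]
width: 0.461
gripper_force: 0.0
```

```bash
python3 -m handwheel '[{"travel":[0,0,0],"yaw":0,"claw":5},{"travel":[0,0,0],"yaw":0,"claw":5},{"travel":[0,0,0],"yaw":0,"claw":5},{"travel":[0,0,0],"yaw":0,"claw":5},{"travel":[0,0,0],"yaw":0,"claw":5}]'
```

```text
t: 19.45
tcp_pos: [560.2, -213.8, -23.3]
eef_rot: [[-0.998, -0.062, 0.0], [-0.062, 0.998, 0.0], [-0.0, 0.0, -1.0]]
ft_force: [-0.6, 0.4, 0.2]
width: 0.122
gripper_force: 28.0
```

```bash
python3 -m handwheel '[{"travel":[0,0,0],"yaw":0,"claw":30},{"travel":[0,0,0],"yaw":0,"claw":30},{"travel":[0,0,0.05],"yaw":0,"claw":30},{"travel":[0,0,0.1],"yaw":0,"claw":30},{"travel":[0,0,0.1],"yaw":0,"claw":30}]'
python3 -m handwheel '[{"travel":[0,0,0],"yaw":0,"claw":5},{"travel":[0,0,0],"yaw":0,"claw":5},{"travel":[0,0,0],"yaw":0,"claw":5},{"travel":[0,0,0],"yaw":0,"claw":5}]'
```

```text
t: 19.95
tcp_pos: [559.7, -213.7, -28.9]
eef_rot: [[-0.998, -0.062, -0.001], [-0.062, 0.998, 0.0], [0.001, 0.0, -1.0]]
ft_force: [-0.1, -0.3, -0.7]
width: 0.34
gripper_force: 0.0
t: 20.35
tcp_pos: [560.2, -213.8, -28.3]
eef_rot: [[-0.998, -0.062, 0.0], [-0.062, 0.998, 0.0], [-0.0, 0.0, -1.0]]
ft_force: [0.7, 0.6, 0.9]
width: 0.153
gripper_force: 30.0
```

```bash
python3 -m handwheel '[{"travel":[0.15,0,0],"yaw":0,"claw":5},{"travel":[0.5,0,0],"yaw":0,"claw":5},{"travel":[1,0,0],"yaw":0,"claw":5},{"travel":[1.5,0,0],"yaw":0,"claw":5},{"travel":[2,0,0],"yaw":0,"claw":5},{"travel":[2.4,0,0],"yaw":0,"claw":5},{"travel":[2.6,0,0],"yaw":0,"claw":5},{"travel":[2.6,0,0],"yaw":0,"claw":5}]'
python3 -m handwheel '[{"travel":[0,0,0],"yaw":0,"claw":40},{"travel":[0,0,0],"yaw":0,"claw":40},{"travel":[0,0,0],"yaw":0,"claw":45},{"travel":[0,0,-0.6],"yaw":0,"claw":45},{"travel":[0,0,-1.4],"yaw":0,"claw":45},{"travel":[-0.3,0,-2.3],"yaw":0,"claw":45},{"travel":[-0.8,0,-2.8],"yaw":0,"claw":45},{"travel":[-0.8,0,-2.8],"yaw":0,"claw":45}]'
python3 - <<'E'
from h import *
import pickle
d=cam("wrist");pickle.dump(d,open("w5.pkl","wb"));print(ctrl.get_state()["tcp_pos"])
hsv=cv2.cvtColor(d["im"],cv2.COLOR_BGR2HSV).astype(int);H,S,V=hsv[...,0],hsv[...,1],hsv[...,2]
m=(((H<8)|(H>172))&(S>120)&(V>60)).astype(np.uint8);k,l,st,c=cv2.connectedComponentsWithStats(m)
for i in range(1,k):
  if st[i,4]>60:
    v,u=np.nonzero(l==i);P=np.array([atz(d,a,b,24)[:2] for a,b in zip(u,v)]);r=cv2.minAreaRect(P.astype(np.float32));print(st[i],P.mean(0),r)
E
```

```text
t: 21.15
tcp_pos: [429.0, -222.0, -28.4]
eef_rot: [[-0.998, -0.061, -0.001], [-0.061, 0.998, 0.001], [0.001, 0.001, -1.0]]
ft_force: [-1.3, -0.5, 0.5]
width: 0.15
gripper_force: 30.0
t: 21.95
tcp_pos: [475.4, -219.1, 115.5]
eef_rot: [[-0.998, -0.065, 0.007], [-0.065, 0.998, -0.002], [-0.007, -0.002, -1.0]]
ft_force: [-0.1, 0.6, 0.2]
width: 0.514
gripper_force: 0.0
[ 472.64390725 -219.20974402  112.98077296]
[ 308  208   25   45 1005] [ 520.60037361 -216.61926588] ((519.4364624023438, -216.4075469970703), (44.475189208984375, 22.41823959350586), 3.168522357940674)
```

```bash
python3 -m handwheel '[{"travel":[-0.3,0,0.1],"yaw":0,"claw":50},{"travel":[-0.9,0,0.6],"yaw":0,"claw":50},{"travel":[-1.27,0,1.2],"yaw":0,"claw":50},{"travel":[-1.27,0,1.8],"yaw":0,"claw":50},{"travel":[-1.27,0,2.2],"yaw":0,"claw":50},{"travel":[-1.27,0,2.3],"yaw":0,"claw":50},{"travel":[-1.27,0,2.3],"yaw":0,"claw":50}]'
```

```text
t: 22.7
tcp_pos: [532.2, -215.4, -4.6]
eef_rot: [[-0.998, -0.061, -0.003], [-0.061, 0.998, 0.0], [0.003, 0.001, -1.0]]
ft_force: [-0.7, -0.6, 0.7]
width: 0.573
gripper_force: 0.0
```

```bash
python3 -m handwheel '[{"travel":[0,0,0.2],"yaw":0,"claw":50},{"travel":[0,0,0.45],"yaw":0,"claw":50},{"travel":[0,0,0.45],"yaw":0,"claw":10},{"travel":[0,0,0.45],"yaw":0,"claw":10},{"travel":[0,0,0.45],"yaw":0,"claw":10},{"travel":[0,0,0.45],"yaw":0,"claw":10},{"travel":[0,0,0.45],"yaw":0,"claw":10}]'
```

```text
t: 23.4
tcp_pos: [534.0, -215.5, -25.4]
eef_rot: [[-0.998, -0.062, 0.001], [-0.062, 0.998, -0.0], [-0.001, -0.0, -1.0]]
ft_force: [-0.3, -0.6, 1.6]
width: 0.277
gripper_force: 30.0
```

```bash
python3 -m handwheel '[{"travel":[0,0,-0.3],"yaw":0,"claw":10},{"travel":[0,0,-1.1],"yaw":0,"claw":10},{"travel":[0,0,-2],"yaw":0,"claw":10},{"travel":[0,0,-2.9],"yaw":0,"claw":10},{"travel":[0,0,-3.7],"yaw":0,"claw":10},{"travel":[0,0,-4.2],"yaw":0,"claw":10},{"travel":[0,0,-4.2],"yaw":0,"claw":10}]'
python3 - <<'E'
from h import *
import pickle
s,w=pickle.load(open("c0.pkl","rb"))
print("jar",atz(w,502*.8,228*.8,110),atz(s,436*.8,315*.8,110),"punch",atz(w,440*.8,257*.8,27),atz(s,421*.8,297*.8,27),"sl1",atz(w,339*.8,262*.8,45))
E
```

```text
t: 24.1
tcp_pos: [535.4, -216.4, 189.2]
eef_rot: [[-0.998, -0.062, 0.007], [-0.062, 0.998, -0.001], [-0.007, -0.002, -1.0]]
ft_force: [-0.7, -0.7, -1.9]
width: 0.271
gripper_force: 30.0
jar [744.51261325  14.64719591 110.        ] [750.5576944   25.21538253 110.        ] punch [613.5516814   25.16267003  27.        ] [620.33090623  31.69074049  27.        ] sl1 [385.52978682  22.75084271  45.        ]
```

```bash
python3 -m handwheel '[{"travel":[0,0.3,0],"yaw":1,"claw":10},{"travel":[0,0.9,0],"yaw":2.6,"claw":10},{"travel":[-0.1,1.6,0],"yaw":4.3,"claw":10},{"travel":[-0.1,2.4,0],"yaw":6,"claw":10},{"travel":[-0.2,3.2,0],"yaw":7.7,"claw":10},{"travel":[-0.3,4,0],"yaw":9.4,"claw":10},{"travel":[-0.31,4.7,0],"yaw":11.1,"claw":10},{"travel":[-0.31,5.04,0],"yaw":12.8,"claw":10}]'
python3 -m handwheel '[{"travel":[0,0,0.2],"yaw":1.7,"claw":10},{"travel":[0,0,0.5],"yaw":3.4,"claw":10},{"travel":[0,0,1],"yaw":5.1,"claw":10},{"travel":[0,0,1.5],"yaw":6.8,"claw":10},{"travel":[0,0,1.9],"yaw":8.1,"claw":10},{"travel":[0,0,2],"yaw":8.1,"claw":10},{"travel":[0,0,2],"yaw":8.1,"claw":10},{"travel":[0,0,2],"yaw":8.1,"claw":10}]'
python3 - <<'E'
from h import *
import pickle
np.set_printoptions(precision=2,suppress=True)
d=cam("wrist");pickle.dump(d,open("w6.pkl","wb"));st=ctrl.get_state();T=np.array(st["tcp_pos"]);R=np.array(st["eef_rot"]);print(T,R,st["joint_positions"])
z=T[2]+37.4
for k in(40,60,80,100,117,131): print(k,proj(d,[*(T+k*R[:,0])[:2],z]))
g=cv2.cvtColor(d["im"],cv2.COLOR_BGR2GRAY)
for r in range(90,232,6): print(r,' '.join(f"{a:3d}" for a in g[r,304:338]))
E
```

```text
t: 24.9
tcp_pos: [532.4, 41.0, 183.4]
eef_rot: [[-0.509, 0.861, -0.002], [0.861, 0.509, 0.001], [0.001, -0.001, -1.0]]
ft_force: [0.3, -1.1, -1.6]
width: 0.273
gripper_force: 30.0
t: 25.7
tcp_pos: [533.9, 37.0, 85.0]
eef_rot: [[0.167, 0.986, 0.001], [0.986, -0.167, 0.0], [0.0, 0.001, -1.0]]
ft_force: [-0.0, 0.3, -2.2]
width: 0.274
gripper_force: 30.0
[534.17  37.1   85.24] [[ 0.17  0.99  0.  ]
 [ 0.99 -0.17  0.  ]
 [ 0.    0.   -1.  ]] [-28.35  12.5   22.02 105.56  -5.25  62.83 -14.06]
40 (np.float64(320.49763328099317), np.float64(166.6329947160758))
60 (np.float64(320.53615642735394), np.float64(125.84352122888927))
80 (np.float64(320.57720724167746), np.float64(82.37767638911679))
100 (np.float64(320.621042939069), np.float64(35.963113056231066))
117 (np.float64(320.66071085440467), np.float64(-6.03847647421577))
131 (np.float64(320.69519139560316), np.float64(-42.547517243099065))
90 189 168 163 170 177 179 185 190 195 197 199 201 203 204 205 205 203 202 202 200 193 189 187 181 176 171 160 155 140 131 129 146 160 159
96 191 171 163 165 179 180 188 191 197 196 197 200 201 205 206 
[... 2455 characters left out ...]

204 113 114 108 110 110 108 114 111 111 113 107 112 110 109 108 108 111 111 114 108 112 107 110 108 109 108 111 108 112 111 113 113 112 106
210 111 109 108 112 114 108 112 112 111 110 108 109 108 112 105 106 105 107 110 111 108 111 109 113 107 110 111 108 110 111 107 107 111 110
216 101 101 103 107 110 102 106 101 104 102 101 107  98 102 105 104  97 100 109 104 102 105 103 106 101  97 105 102 100 104 104 103 103 102
222 109 106 105 101 103 100 105  98  97 106 106 100 104 104 102 100 102  99 104 100 104  99 105 101 100 106 102 108 103 101 106 103 104  99
228 106 104 103 103 103 101 102 101 103 105 102 103 105 104 102 105 101 102 108 100 103 100 104 101 102  98  93 107 101 104 107  98 103 102
```

```bash
python3 -m handwheel '[{"travel":[0,0,0.3],"yaw":0.26,"claw":10},{"travel":[0,0,0.7],"yaw":0.26,"claw":10},{"travel":[0,0,1.1],"yaw":0.26,"claw":10},{"travel":[0,0,1.25],"yaw":0.26,"claw":10},{"travel":[0,0,1.25],"yaw":0.26,"claw":10},{"travel":[0,0,1.25],"yaw":0.26,"claw":10},{"travel":[0,0,1.25],"yaw":0.26,"claw":10}]'
python3 -W ignore - <<'E'
from h import *
import pickle
np.set_printoptions(precision=2,suppress=True)
st=ctrl.get_state();T=np.array(st["tcp_pos"]);R=np.array(st["eef_rot"]);print(T,R)
d=cam("wrist");pickle.dump(d,open("w7.pkl","wb"));fine(d)
v=cam("side");pickle.dump(v,open("s7.pkl","wb"))
X=T+131*R[:,0]; X[2]=60;print("tip",X,proj(v,X),"hole",proj(v,[564.3,195.1,60]))
g=cv2.cvtColor(v["im"],cv2.COLOR_BGR2GRAY);u0,v0=[int(a) for a in proj(v,X)]
for r in range(v0-16,v0+22): print(r,' '.join(f"{a:3d}" for a in g[r,u0-14:u0+16]))
print(u0-14)
E
```

```text
t: 26.45
tcp_pos: [534.4, 37.1, 22.8]
eef_rot: [[0.192, 0.981, 0.002], [0.981, -0.192, 0.001], [0.001, 0.002, -1.0]]
ft_force: [-1.1, 0.2, -2.1]
width: 0.275
gripper_force: 30.0
[534.41  37.13  22.84] [[ 0.19  0.98  0.  ]
 [ 0.98 -0.19  0.  ]
 [ 0.    0.   -1.  ]]
ptr [(np.float64(20.0), 0.0, 0, 0.0), (np.float64(21.5), 0.0, 0, 0.0), (np.float64(23.0), 0.0, 0, 0.0), (np.float64(24.5), 0.0, 0, 0.0), (np.float64(26.0), 0.0, 0, 0.0), (np.float64(27.5), 0.0, 0, 0.0), (np.float64(29.0), 0.0, 0, 0.0)]
red [(np.float64(31.0), 0.0, 0, 0.0), (np.float64(32.5), 0.0, 0, 0.0), (np.float64(34.0), 0.0, 0, 0.0), (np.float64(35.5), 0.0, 0, 0.0), (np.float64(37.0), 0.0, 0, 0.0), (np.float64(38.5), 0.0, 0, 0.0)]
tip [559.55 165.7   60.  ] (np.float64(326.8193120506073), np.float64(166.75604158729018)) hole (np.float64(327.1250583700946), np.float64(160.50378110539836))
150  15  30  65 107 113 115 103  98  91  88  89  87  88  87  86  91  98  99 101 103  98  73  38  16  17  19  53 116 127 127
151  19  16  26  54  89 113 120 124 126 129 130 129 129 127 123 118 115 109 100  76  46  23  20  16   9  25  69 
[... 3779 characters left out ...]
  87  86  85  84  85  83  78  55  40  39  40  42  43  44  45  44  44  62  91
183  32  31  29  30  37  71  71  63  70  75  77  76  86 103  98  88  74  70  48  31  32  32  35  31  32  32  31  35  58  86
184  28  31  32  31  34  52  40  35  63  98 106 106 131 163 152 128  96  76  50  33  32  32  30  33  33  33  31  33  52  85
185  40  40  34  32  31  25  22  27  56 113 124 123 155 190 173 145 114  77  46  31  31  31  31  31  30  31  30  29  53 108
186 104 104  80  44  28  20  24  31  65 116 127 125 152 185 167 140 109  72  41  31  32  29  32  32  33  34  33  33  57 112
187 169 169 143  79  26  13  22  37  90 121 123 114 132 149 135 118  97  58  30  25  22  28  56  71  74  74  75  73  77 125
312
```

```bash
python3 -m handwheel '[{"travel":[0.1,0,0],"yaw":0,"claw":10},{"travel":[0.25,0,0],"yaw":0,"claw":10},{"travel":[0.4,0,0],"yaw":0,"claw":10},{"travel":[0.55,0,0],"yaw":0,"claw":10},{"travel":[0.65,0,0],"yaw":0,"claw":10},{"travel":[0.75,0,0],"yaw":0,"claw":10},{"travel":[0.75,0,0],"yaw":0,"claw":10}]'
```

```text
t: 27.25
tcp_pos: [540.8, 74.7, 21.6]
eef_rot: [[0.191, 0.982, -0.0], [0.982, -0.191, 0.0], [0.0, -0.0, -1.0]]
ft_force: [-0.9, -0.4, -1.3]
width: 0.272
gripper_force: 30.0
```

```bash
python3 -m handwheel '[{"travel":[0.1,0,-0.02],"yaw":0,"claw":10},{"travel":[0.2,0,-0.02],"yaw":0,"claw":10},{"travel":[0.3,0,-0.02],"yaw":0,"claw":10},{"travel":[0.4,0,-0.02],"yaw":0,"claw":10},{"travel":[0.4,0,-0.02],"yaw":0,"claw":10}]'
```

```text
t: 27.75
tcp_pos: [544.6, 94.5, 22.6]
eef_rot: [[0.191, 0.982, 0.0], [0.982, -0.191, 0.0], [0.0, -0.0, -1.0]]
ft_force: [0.8, 0.3, -2.5]
width: 0.27
gripper_force: 30.0
```

```bash
python3 -m handwheel '[{"travel":[0.1,0,0],"yaw":0,"claw":10},{"travel":[0.2,0,0],"yaw":0,"claw":10},{"travel":[0.3,0,0],"yaw":0,"claw":10},{"travel":[0.4,0,0],"yaw":0,"claw":10},{"travel":[0.5,0,0],"yaw":0,"claw":10},{"travel":[0.6,0,0],"yaw":0,"claw":10},{"travel":[0.6,0,0],"yaw":0,"claw":10}]'
```

```text
t: 28.45
tcp_pos: [550.4, 123.9, 22.6]
eef_rot: [[0.191, 0.982, 0.0], [0.982, -0.191, 0.0], [0.0, -0.0, -1.0]]
ft_force: [-0.0, -0.1, -1.8]
width: 0.269
gripper_force: 30.0
```

```bash
python3 -m handwheel '[{"travel":[0.1,0,0],"yaw":0,"claw":10},{"travel":[0.2,0,0],"yaw":0,"claw":10},{"travel":[0.3,0,0],"yaw":0,"claw":10},{"travel":[0.4,0,0],"yaw":0,"claw":10},{"travel":[0.5,0,0],"yaw":0,"claw":10},{"travel":[0.6,0,0],"yaw":0,"claw":10},{"travel":[0.6,0,0],"yaw":0,"claw":10}]'
python3 -m handwheel '[{"travel":[0.06,0,0],"yaw":0,"claw":10},{"travel":[0.12,0,0],"yaw":0,"claw":10},{"travel":[0.16,0,0],"yaw":0,"claw":10},{"travel":[0.16,0,0],"yaw":0,"claw":10}]'
```

```text
t: 29.15
tcp_pos: [556.1, 153.4, 22.6]
eef_rot: [[0.191, 0.982, 0.0], [0.982, -0.191, 0.0], [0.0, -0.0, -1.0]]
ft_force: [0.1, 0.2, -2.5]
width: 0.27
gripper_force: 30.0
t: 29.55
tcp_pos: [557.6, 160.6, 22.6]
eef_rot: [[0.192, 0.981, 0.0], [0.981, -0.192, 0.0], [0.0, -0.0, -1.0]]
ft_force: [0.9, 0.2, -1.3]
width: 0.268
gripper_force: 30.0
```

Three or four mm to go; nudge until there is contact.

```bash
python3 -m handwheel '[{"travel":[0.04,0,0],"yaw":0,"claw":10},{"travel":[0.06,0,0],"yaw":0,"claw":10},{"travel":[0.06,0,0],"yaw":0,"claw":10}]'
python3 -m handwheel '[{"travel":[0.02,0,0],"yaw":0,"claw":10},{"travel":[0.04,0,0],"yaw":0,"claw":10},{"travel":[0.04,0,0],"yaw":0,"claw":10}]'
```

```text
t: 29.85
tcp_pos: [558.2, 163.3, 22.6]
eef_rot: [[0.192, 0.981, 0.0], [0.981, -0.192, 0.0], [0.0, -0.0, -1.0]]
ft_force: [-0.2, -0.7, -1.8]
width: 0.274
gripper_force: 30.0
t: 30.15
tcp_pos: [558.6, 164.8, 22.6]
eef_rot: [[0.192, 0.981, -0.0], [0.981, -0.192, -0.0], [-0.0, -0.0, -1.0]]
ft_force: [-0.8, -1.2, -1.6]
width: 0.269
gripper_force: 30.0
```

```bash
python3 -m handwheel '[{"travel":[0.03,0,0],"yaw":0,"claw":10},{"travel":[0.04,0,0],"yaw":0,"claw":10},{"travel":[0.04,0,0],"yaw":0,"claw":10}]'
python3 -m handwheel '[{"travel":[0.03,0,0],"yaw":0,"claw":10},{"travel":[0.04,0,0],"yaw":0,"claw":10},{"travel":[0.04,0,0],"yaw":0,"claw":10}]'
```

```text
t: 30.45
tcp_pos: [558.6, 164.7, 22.5]
eef_rot: [[0.194, 0.981, -0.001], [0.981, -0.194, -0.002], [-0.003, -0.001, -1.0]]
ft_force: [-3.3, -7.9, 2.2]
width: 0.273
gripper_force: 30.0
t: 30.75
tcp_pos: [558.6, 164.8, 22.4]
eef_rot: [[0.195, 0.981, -0.003], [0.981, -0.195, -0.005], [-0.005, -0.002, -1.0]]
ft_force: [-5.9, -13.1, 6.3]
width: 0.269
gripper_force: 30.0
```

```bash
python3 -m handwheel '[{"travel":[-0.03,0,0],"yaw":0,"claw":10},{"travel":[-0.06,0,0],"yaw":0,"claw":10},{"travel":[-0.06,0,0],"yaw":0,"claw":10},{"travel":[-0.06,0,0],"yaw":0,"claw":45},{"travel":[-0.06,0,0],"yaw":0,"claw":45},{"travel":[-0.06,0,0],"yaw":0,"claw":45},{"travel":[-0.06,0,0],"yaw":0,"claw":45}]'
python3 -m handwheel '[{"travel":[0,0,-0.1],"yaw":0,"claw":45},{"travel":[0,0,-0.5],"yaw":0,"claw":45},{"travel":[0,0,-1.2],"yaw":0,"claw":45},{"travel":[0,0,-2],"yaw":0,"claw":45},{"travel":[0.5,0,-2.2],"yaw":0,"claw":45},{"travel":[1.2,0.2,-2.2],"yaw":0,"claw":45},{"travel":[1.6,0.2,-2.2],"yaw":0,"claw":45},{"travel":[1.6,0.2,-2.2],"yaw":0,"claw":45}]'
python3 -W ignore - <<'E'
from h import *
import pickle
d=cam("wrist");pickle.dump(d,open("w8.pkl","wb"));print(ctrl.get_state()["tcp_pos"],-d["R"].T@d["t"]);fine(d)
E
```

```text
t: 31.45
tcp_pos: [558.9, 166.7, 22.8]
eef_rot: [[0.192, 0.981, 0.0], [0.981, -0.192, 0.001], [0.001, 0.0, -1.0]]
ft_force: [0.5, -0.2, 0.9]
width: 0.493
gripper_force: 0.0
t: 32.25
tcp_pos: [583.5, 246.7, 132.6]
eef_rot: [[0.188, 0.982, -0.0], [0.982, -0.188, 0.001], [0.001, -0.0, -1.0]]
ft_force: [-0.3, -0.7, -1.1]
width: 0.512
gripper_force: 0.0
[583.64333489 244.18335633 132.57777318] [596.54406148 314.4318336  333.59522434]
ptr [(np.float64(20.0), 103.93, 107, 2.7), (np.float64(21.5), 103.91, 111, 2.7), (np.float64(23.0), 103.9, 112, 2.7), (np.float64(24.5), 103.9, 114, 2.6), (np.float64(26.0), 103.9, 111, 2.6), (np.float64(27.5), 103.91, 110, 2.6), (np.float64(29.0), 103.93, 109, 2.5)]
red [(np.float64(31.0), 103.75, 106, 1.7), (np.float64(32.5), 103.76, 106, 1.6), (np.float64(34.0), 103.75, 109, 1.6), (np.float64(35.5), 103.71, 111, 1.5), (np.float64(37.0), 103.67, 112, 1.5), (np.float64(38.5), 103.65, 113, 1.6)]
```

```bash
python3 -m handwheel '[{"travel":[-0.5,0,0],"yaw":0,"claw":45},{"travel":[-1.3,-0.1,0],"yaw":0,"claw":45},{"travel":[-2.1,-0.1,0],"yaw":0,"claw":45},{"travel":[-2.8,-0.18,0],"yaw":0,"claw":45},{"travel":[-3.2,-0.18,0],"yaw":0,"claw":45},{"travel":[-3.2,-0.18,0],"yaw":0,"claw":45},{"travel":[-3.2,-0.18,0],"yaw":0,"claw":45}]'
python3 -W ignore - <<'E'
from h import *
import pickle
np.set_printoptions(precision=1,suppress=True)
d=cam("wrist");pickle.dump(d,open("w9.pkl","wb"));print(ctrl.get_state()["tcp_pos"],-d["R"].T@d["t"])
a=np.radians(-10.9);ux=np.array([np.cos(a),np.sin(a)]);uy=np.array([-ux[1],ux[0]])
ys=np.arange(-100,12,2.)
for z in(72,86):
 for y in ys:
  uv=proj(d,[*(np.array([470,254])+103.8*ux+y*uy),z]);c=d["im"][int(round(uv[1])),int(round(uv[0]))] if 0<=uv[1]<399.5 else None
  print(z,y,np.round(uv,0),c)
E
```

```text
t: 33.0
tcp_pos: [544.4, 86.8, 133.0]
eef_rot: [[0.194, 0.981, 0.001], [0.981, -0.194, 0.001], [0.001, 0.0, -1.0]]
ft_force: [0.7, 0.3, 0.9]
width: 0.517
gripper_force: 0.0
[544.4  87.8 132.9] [557.7 154.7 334. ]
72 -100.0 [319. 132.] [162 162 157]
72 -98.0 [319. 129.] [160 160 158]
72 -96.0 [319. 127.] [161 159 157]
72 -94.0 [319. 124.] [163 163 160]
72 -92.0 [319. 121.] [160 161 155]
72 -90.0 [319. 119.] [ 84  84 183]
72 -88.0 [319. 116.] [ 47  56 226]
72 -86.0 [319. 113.] [ 55  61 228]
72 -84.0 [318. 111.] [ 50  60 227]
72 -82.0 [318. 108.] [ 57  63 228]
72 -80.0 [318. 105.] [ 48  60 227]
72 -78.0 [318. 103.] [ 51  63 227]
72 -76.0 [318. 100.] [ 61  69 229]
72 -74.0 [318.  97.] [ 50  61 227]
72 -72.0 [318.  94.] [ 58  64 229]
72 -70.0 [318.  92.] [ 55  59 228]
72 -68.0 [318.  89.] [ 55  63 228]
72 -66.0 [318.  86.] [ 60  65 229]
72 -64.0 [318.  83.] [ 53  62 228]
72 -62.0 [318.  80.] [ 51  62 229]
72 -60.0 [318.  78.] [ 50  52 206]
72 -58.0 [318.  75.] [ 42  46 188]
72 -56.0 [318.  72.] [ 44  48 189]
72 -54.0 [318.  69.] [ 42  46 187]
72 -52.0 [318.  66.] [ 41  46 188]
72 -50.0 [3
[... 2124 characters left out ...]
 178 173]
86 -34.0 [318.  36.] [181 176 171]
86 -32.0 [318.  33.] [181 179 171]
86 -30.0 [318.  30.] [177 173 170]
86 -28.0 [318.  27.] [171 169 165]
86 -26.0 [318.  23.] [167 167 162]
86 -24.0 [318.  20.] [169 168 165]
86 -22.0 [318.  17.] [169 168 164]
86 -20.0 [318.  14.] [167 166 164]
86 -18.0 [318.  10.] [167 167 163]
86 -16.0 [318.   7.] [171 168 163]
86 -14.0 [318.   4.] [155 154 152]
86 -12.0 [318.   0.] [154 154 151]
86 -10.0 [318.  -3.] None
86 -8.0 [318.  -6.] None
86 -6.0 [318. -10.] None
86 -4.0 [318. -13.] None
86 -2.0 [318. -16.] None
86 0.0 [318. -20.] None
86 2.0 [318. -23.] None
86 4.0 [318. -27.] None
86 6.0 [318. -30.] None
86 8.0 [318. -34.] None
86 10.0 [318. -37.] None
```

```bash
python3 -m handwheel '[{"travel":[-0.4,0,0.1],"yaw":0,"claw":0},{"travel":[-0.44,0,0.4],"yaw":0,"claw":0},{"travel":[-0.44,0,1],"yaw":0,"claw":0},{"travel":[-0.44,0,1.6],"yaw":0,"claw":0},{"travel":[-0.44,0,2.1],"yaw":0,"claw":0},{"travel":[-0.44,0,2.25],"yaw":0,"claw":0},{"travel":[-0.44,0,2.25],"yaw":0,"claw":0},{"travel":[-0.44,0,2.25],"yaw":0,"claw":0}]'
python3 -m handwheel '[{"travel":[0.1,0,0],"yaw":0,"claw":0},{"travel":[0.2,0,0],"yaw":0,"claw":0},{"travel":[0.3,0,0],"yaw":0,"claw":0},{"travel":[0.36,0,0],"yaw":0,"claw":0},{"travel":[0.4,0,0],"yaw":0,"claw":0},{"travel":[0.4,0,0],"yaw":0,"claw":0}]'
```

```text
t: 33.85
tcp_pos: [541.0, 66.3, 21.3]
eef_rot: [[0.192, 0.981, 0.001], [0.981, -0.192, 0.0], [0.001, 0.001, -1.0]]
ft_force: [0.4, 0.2, 0.2]
width: 0.008
gripper_force: 0.0
t: 34.45
tcp_pos: [544.0, 85.8, 20.1]
eef_rot: [[0.192, 0.981, 0.0], [0.981, -0.192, 0.0], [0.0, -0.0, -1.0]]
ft_force: [0.6, 0.6, 1.0]
width: 0.009
gripper_force: 0.0
```

```bash
python3 -m handwheel '[{"travel":[0.05,0,0],"yaw":0,"claw":0},{"travel":[0.1,0,0],"yaw":0,"claw":0},{"travel":[0.14,0,0],"yaw":0,"claw":0},{"travel":[0.14,0,0],"yaw":0,"claw":0}]'
python3 -m handwheel '[{"travel":[0.04,0,0],"yaw":0,"claw":0},{"travel":[0.06,0,0],"yaw":0,"claw":0},{"travel":[0.06,0,0],"yaw":0,"claw":0}]'
```

```text
t: 34.85
tcp_pos: [545.4, 92.7, 20.1]
eef_rot: [[0.192, 0.981, 0.0], [0.981, -0.192, 0.0], [0.0, -0.0, -1.0]]
ft_force: [1.3, -0.5, -0.4]
width: 0.007
gripper_force: 0.0
t: 35.15
tcp_pos: [545.9, 95.4, 20.1]
eef_rot: [[0.192, 0.981, 0.0], [0.981, -0.192, 0.0], [0.0, -0.0, -1.0]]
ft_force: [-0.0, 0.4, -0.2]
width: 0.006
gripper_force: 0.0
```

```bash
python3 -m handwheel '[{"travel":[0.04,0,0],"yaw":0,"claw":0},{"travel":[0.06,0,0],"yaw":0,"claw":0},{"travel":[0.06,0,0],"yaw":0,"claw":0}]'
python3 -m handwheel '[{"travel":[0.03,0,0],"yaw":0,"claw":0},{"travel":[0.04,0,0],"yaw":0,"claw":0},{"travel":[0.04,0,0],"yaw":0,"claw":0}]'
```

```text
t: 35.45
tcp_pos: [546.6, 98.4, 20.2]
eef_rot: [[0.192, 0.981, 0.0], [0.981, -0.192, 0.0], [0.0, 0.0, -1.0]]
ft_force: [0.4, 0.8, -0.6]
width: 0.003
gripper_force: 0.0
t: 35.75
tcp_pos: [546.9, 100.3, 20.1]
eef_rot: [[0.192, 0.981, -0.0], [0.981, -0.192, 0.0], [0.0, -0.0, -1.0]]
ft_force: [-0.2, 0.2, 0.3]
width: 0.005
gripper_force: 0.0
```

```bash
python3 -m handwheel '[{"travel":[0.03,0,0],"yaw":0,"claw":0},{"travel":[0.04,0,0],"yaw":0,"claw":0},{"travel":[0.04,0,0],"yaw":0,"claw":0}]'
python3 -m handwheel '[{"travel":[0.03,0,0],"yaw":0,"claw":0},{"travel":[0.04,0,0],"yaw":0,"claw":0},{"travel":[0.04,0,0],"yaw":0,"claw":0}]'
python3 -m handwheel '[{"travel":[0.03,0,0],"yaw":0,"claw":0},{"travel":[0.04,0,0],"yaw":0,"claw":0},{"travel":[0.04,0,0],"yaw":0,"claw":0}]'
```

```text
t: 36.05
tcp_pos: [547.3, 102.2, 20.1]
eef_rot: [[0.192, 0.981, -0.0], [0.981, -0.192, 0.0], [0.0, -0.0, -1.0]]
ft_force: [-0.1, 0.5, 0.2]
width: 0.007
gripper_force: 0.0
t: 36.35
tcp_pos: [547.7, 104.2, 20.1]
eef_rot: [[0.192, 0.981, 0.0], [0.981, -0.192, 0.0], [0.0, -0.0, -1.0]]
ft_force: [-0.1, -0.1, -0.8]
width: 0.0
gripper_force: 0.0
t: 36.65
tcp_pos: [548.1, 106.2, 20.2]
eef_rot: [[0.192, 0.981, 0.0], [0.981, -0.192, 0.0], [0.0, -0.0, -1.0]]
ft_force: [0.2, 0.9, -0.2]
width: 0.007
gripper_force: 0.0
```

```bash
python3 -m handwheel '[{"travel":[0.03,0,0],"yaw":0,"claw":0},{"travel":[0.05,0,0],"yaw":0,"claw":0},{"travel":[0.05,0,0],"yaw":0,"claw":0}]'
python3 -m handwheel '[{"travel":[0.03,0,0],"yaw":0,"claw":0},{"travel":[0.05,0,0],"yaw":0,"claw":0},{"travel":[0.05,0,0],"yaw":0,"claw":0}]'
python3 - <<'E'
from h import *
d=cam("wrist");a=np.radians(-10.9);ux=np.array([np.cos(a),np.sin(a)]);uy=np.array([-ux[1],ux[0]])
P=lambda y,z:proj(d,[*(np.array([470,254])+103.8*ux+y*uy),z])
for y in(-90,-70,-60,-50,-46,-44,-42,-41,-40): uv=P(y,71);print(y,np.round(uv),d["im"][int(round(uv[1])),int(round(uv[0]))] if 0<=uv[1]<399 else None)
E
```

```text
t: 36.95
tcp_pos: [548.6, 108.7, 20.1]
eef_rot: [[0.192, 0.981, 0.0], [0.981, -0.192, 0.0], [0.0, 0.0, -1.0]]
ft_force: [0.7, -0.1, -0.1]
width: 0.004
gripper_force: 0.0
t: 37.25
tcp_pos: [549.0, 111.2, 20.1]
eef_rot: [[0.192, 0.981, 0.0], [0.981, -0.192, 0.0], [0.0, 0.0, -1.0]]
ft_force: [-0.1, -0.6, -0.2]
width: 0.002
gripper_force: 0.0
-90 [318. 182.] [129 130 165]
-70 [318. 138.] [ 59  68 239]
-60 [318. 116.] [ 58  61 232]
-50 [318.  92.] [ 44  47 198]
-46 [318.  82.] [ 55  58 201]
-44 [318.  77.] [ 50  55 191]
-42 [318.  72.] [ 66  66 156]
-41 [318.  70.] [156 156 155]
-40 [318.  67.] [140 137 135]
```

```bash
python3 -m handwheel '[{"travel":[-0.2,0,-0.05],"yaw":0,"claw":0},{"travel":[-0.4,0,-0.05],"yaw":0,"claw":0},{"travel":[-0.55,0,0],"yaw":0,"claw":0},{"travel":[-0.55,0,0.15],"yaw":0,"claw":0},{"travel":[-0.55,0,0.24],"yaw":0,"claw":0},{"travel":[-0.55,0,0.24],"yaw":0,"claw":0}]'
python3 -m handwheel '[{"travel":[0.06,0,0],"yaw":0,"claw":0},{"travel":[0.12,0,0],"yaw":0,"claw":0},{"travel":[0.18,0,0],"yaw":0,"claw":0},{"travel":[0.22,0,0],"yaw":0,"claw":0},{"travel":[0.22,0,0],"yaw":0,"claw":0}]'
python3 -m handwheel '[{"travel":[0.03,0,0],"yaw":0,"claw":0},{"travel":[0.06,0,0],"yaw":0,"claw":0},{"travel":[0.06,0,0],"yaw":0,"claw":0}]'
```

```text
t: 37.9
tcp_pos: [543.0, 84.2, 7.0]
eef_rot: [[0.192, 0.981, -0.002], [0.981, -0.192, -0.0], [-0.001, -0.002, -1.0]]
ft_force: [1.5, -0.3, 0.4]
width: 0.004
gripper_force: 0.0
t: 38.4
tcp_pos: [545.9, 95.3, 8.2]
eef_rot: [[0.191, 0.982, 0.0], [0.982, -0.191, 0.0], [0.0, 0.0, -1.0]]
ft_force: [0.1, -0.1, 0.6]
width: 0.007
gripper_force: 0.0
t: 38.7
tcp_pos: [546.4, 97.9, 8.1]
eef_rot: [[0.192, 0.981, 0.0], [0.981, -0.192, 0.0], [0.0, 0.0, -1.0]]
ft_force: [0.4, 0.1, -0.5]
width: 0.007
gripper_force: 0.0
```

```bash
python3 -m handwheel '[{"travel":[0.03,0,0],"yaw":0,"claw":0},{"travel":[0.06,0,0],"yaw":0,"claw":0},{"travel":[0.06,0,0],"yaw":0,"claw":0}]'
python3 -m handwheel '[{"travel":[0.03,0,0],"yaw":0,"claw":0},{"travel":[0.05,0,0],"yaw":0,"claw":0},{"travel":[0.05,0,0],"yaw":0,"claw":0}]'
python3 -m handwheel '[{"travel":[0.03,0,0],"yaw":0,"claw":0},{"travel":[0.05,0,0],"yaw":0,"claw":0},{"travel":[0.05,0,0],"yaw":0,"claw":0}]'
```

```text
t: 39.0
tcp_pos: [547.0, 100.9, 8.1]
eef_rot: [[0.192, 0.981, -0.0], [0.981, -0.192, 0.0], [0.0, -0.0, -1.0]]
ft_force: [0.8, 0.4, -0.1]
width: 0.004
gripper_force: 0.0
t: 39.3
tcp_pos: [547.5, 103.3, 8.1]
eef_rot: [[0.192, 0.981, -0.0], [0.981, -0.192, 0.0], [0.0, -0.0, -1.0]]
ft_force: [0.5, 0.2, -1.3]
width: 0.005
gripper_force: 0.0
t: 39.6
tcp_pos: [548.0, 105.8, 8.2]
eef_rot: [[0.192, 0.981, 0.0], [0.981, -0.192, 0.0], [0.0, -0.0, -1.0]]
ft_force: [-0.4, 0.6, 0.5]
width: 0.007
gripper_force: 0.0
```

```bash
python3 - <<'E'
from h import *
a=np.radians(-10.9);ux=np.array([np.cos(a),np.sin(a)]);uy=np.array([-ux[1],ux[0]]);O=np.array([470,254])
for n in("wrist","side","scene"):
  d=cam(n);hsv=cv2.cvtColor(d["im"],cv2.COLOR_BGR2HSV).astype(int);H,S,V=hsv[...,0],hsv[...,1],hsv[...,2]
  m=(((H<8)|(H>172))&(S>130)&(V>50)).astype(np.uint8);k,l,st,c=cv2.connectedComponentsWithStats(m)
  T=np.array(ctrl.get_state()["tcp_pos"]);print(n,"tcp",np.round(proj(d,T)),"tip+40",np.round(proj(d,T+[0,0,40])))
  print(" pred handle rear/shoulder at axis",[np.round(proj(d,[*(O+103.8*ux+y*uy),60])) for y in(-90,-40)])
  for i in range(1,k):
    if st[i,4]>8: print(" ",st[i],np.round(c[i]))
E
```

```text
wrist tcp [320. 218.] tip+40 [320. 243.]
 pred handle rear/shoulder at axis [array([318., 171.]), array([318.,  53.])]
  [ 290   54   61  122 6792] [320. 113.]
side tcp [326. 193.] tip+40 [326. 183.]
 pred handle rear/shoulder at axis [array([326., 171.]), array([327., 161.])]
  [324 165   5   3  11] [326. 166.]
  [  451   276   151   124 11346] [519. 345.]
scene tcp [350. 221.] tip+40 [350. 214.]
 pred handle rear/shoulder at axis [array([362., 210.]), array([376., 209.])]
  [   0   28   68  194 5317] [ 22. 132.]
  [ 65 174  17  32 260] [ 75. 188.]
  [367 206  10  10  85] [372. 210.]
  [ 151  300  106   84 5721] [202. 343.]
```

```bash
python3 -m handwheel '[{"travel":[0.1,0,-0.08],"yaw":0,"claw":0},{"travel":[0.2,0,-0.08],"yaw":0,"claw":0},{"travel":[0.3,0,-0.08],"yaw":0,"claw":0},{"travel":[0.4,0,-0.08],"yaw":0,"claw":0},{"travel":[0.46,0,-0.08],"yaw":0,"claw":0},{"travel":[0.46,0,-0.08],"yaw":0,"claw":0}]'
python3 -m handwheel '[{"travel":[0.03,0,0],"yaw":0,"claw":0},{"travel":[0.06,0,0],"yaw":0,"claw":0},{"travel":[0.06,0,0],"yaw":0,"claw":0}]'
python3 -m handwheel '[{"travel":[0.03,0,0],"yaw":0,"claw":0},{"travel":[0.06,0,0],"yaw":0,"claw":0},{"travel":[0.06,0,0],"yaw":0,"claw":0}]'
```

```text
t: 40.35
tcp_pos: [552.3, 128.8, 12.0]
eef_rot: [[0.191, 0.982, -0.0], [0.982, -0.191, 0.0], [0.0, -0.0, -1.0]]
ft_force: [0.2, -0.5, 0.5]
width: 0.006
gripper_force: 0.0
t: 40.65
tcp_pos: [553.0, 131.1, 12.1]
eef_rot: [[0.192, 0.981, -0.0], [0.981, -0.192, 0.0], [0.0, -0.0, -1.0]]
ft_force: [-0.5, 0.5, -0.1]
width: 0.006
gripper_force: 0.0
t: 40.95
tcp_pos: [553.5, 134.0, 12.1]
eef_rot: [[0.192, 0.981, 0.0], [0.981, -0.192, -0.0], [-0.0, 0.0, -1.0]]
ft_force: [-0.5, -1.1, 0.4]
width: 0.01
gripper_force: 0.1
```

```bash
python3 -m handwheel '[{"travel":[0.02,0,0],"yaw":0,"claw":0},{"travel":[0.04,0,0],"yaw":0,"claw":0},{"travel":[0.04,0,0],"yaw":0,"claw":0}]'
python3 -m handwheel '[{"travel":[0.02,0,0],"yaw":0,"claw":0},{"travel":[0.04,0,0],"yaw":0,"claw":0},{"travel":[0.04,0,0],"yaw":0,"claw":0}]'
```

```text
t: 41.25
tcp_pos: [553.7, 134.3, 12.0]
eef_rot: [[0.193, 0.981, -0.001], [0.981, -0.193, -0.002], [-0.002, -0.0, -1.0]]
ft_force: [-1.7, -5.6, 2.5]
width: 0.005
gripper_force: 3.0
t: 41.55
tcp_pos: [553.7, 134.3, 11.9]
eef_rot: [[0.195, 0.981, -0.002], [0.981, -0.195, -0.004], [-0.004, -0.001, -1.0]]
ft_force: [-2.6, -11.7, 3.8]
width: 0.006
gripper_force: 5.9
```

The pin is firmly home. I'll retreat, check the pointer once more, then hand in.

```bash
python3 -m handwheel '[{"travel":[-0.1,0,0],"yaw":0,"claw":0},{"travel":[-0.3,0,0],"yaw":0,"claw":0},{"travel":[-0.7,0,0],"yaw":0,"claw":0},{"travel":[-1,0,-0.4],"yaw":0,"claw":0},{"travel":[-1,0,-1.1],"yaw":0,"claw":0},{"travel":[-0.6,0,-1.9],"yaw":0,"claw":0},{"travel":[0,0,-2.4],"yaw":0,"claw":0},{"travel":[0.8,0,-2.4],"yaw":0,"claw":0}]'
python3 -m handwheel '[{"travel":[0.6,0,0],"yaw":0,"claw":20},{"travel":[1.2,0,0],"yaw":0,"claw":20},{"travel":[1.2,0,0],"yaw":0,"claw":20},{"travel":[1.2,0,0],"yaw":0,"claw":20},{"travel":[1.2,0,0],"yaw":0,"claw":20}]'
python3 -W ignore - <<'E'
from h import *
d=cam("wrist");print(ctrl.get_state()["tcp_pos"]);fine(d)
v=cam("side");hsv=cv2.cvtColor(v["im"],cv2.COLOR_BGR2HSV).astype(int);H,S,V=hsv[...,0],hsv[...,1],hsv[...,2]
m=(((H<8)|(H>172))&(S>130)&(V>50)).astype(np.uint8);k,l,st,c=cv2.connectedComponentsWithStats(m)
for i in range(1,k):
  if 8<st[i,4]<2000: print(st[i],c[i],atz(v,*c[i],66))
E
```

```text
t: 42.35
tcp_pos: [564.7, 177.1, 137.0]
eef_rot: [[0.195, 0.981, 0.007], [0.981, -0.195, 0.003], [0.005, 0.006, -1.0]]
ft_force: [0.9, 0.4, -0.2]
width: 0.007
gripper_force: 0.0
t: 42.85
tcp_pos: [573.6, 234.6, 132.2]
eef_rot: [[0.193, 0.981, 0.0], [0.981, -0.193, -0.0], [-0.0, 0.0, -1.0]]
ft_force: [1.5, -0.8, -0.8]
width: 0.22
gripper_force: 0.0
[573.70331621 234.45442613 132.27600361]
ptr [(np.float64(20.0), 103.98, 112, 2.6), (np.float64(21.5), 103.91, 113, 2.5), (np.float64(23.0), 103.92, 114, 2.5), (np.float64(24.5), 103.92, 114, 2.5), (np.float64(26.0), 103.95, 113, 2.5), (np.float64(27.5), 103.94, 112, 2.5), (np.float64(29.0), 103.97, 113, 2.5)]
red [(np.float64(31.0), 103.89, 106, 1.7), (np.float64(32.5), 103.88, 112, 1.7), (np.float64(34.0), 103.83, 104, 1.8), (np.float64(35.5), 103.79, 97, 1.8), (np.float64(37.0), 103.81, 97, 1.8), (np.float64(38.5), 103.82, 97, 1.8)]
[324 159   9  17 129] [327.65891473 166.79844961] [561.1609773 158.1345346  66.       ]
```

The pointer is on the line to 0.1 mm, the pin is home and the gripper is clear.

```bash
python3 -c "
from plant import workorder;print(workorder.sign_off())"
```

```text
the job is handed in; nothing more can be done
None
```

The job is handed in: the pointer measured within about 0.1 mm of the red line, the lock pin is through all three holes with its handle home against the front ear, and the gripper is open and clear at about 43 s of the 72 s; I took no final picture of the other objects.

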